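# Press a saw jig's end stop home in the trigger clamp

### The arm

A 6-joint arm with a two-finger parallel gripper is mounted at the origin on a cart in front of the work surface, level with it; the furniture and walls round the work are solid. World frame = base frame: x ahead of the robot, y to its left, z up, the work surface at z = 0. Lengths are in m, angles in rad, forces in N, time in s.
With the tool pointing down it reaches from about 0.3 to 1 m from the base axis. Payload 5.1 kg.
Tool frame: the origin (TCP) lies at the centre of the arm's flange, where the gripper is bolted on; the fingertips stand 190 mm ahead of it and the grasp point (between the pads) lies 171 mm ahead of it; z points along the fingers, x is the direction in which the jaws open and shut, and the axes are right-handed (so a half turn about z gives the same grasp; the last joint's range is limited). The gripper opens to 95 mm and grips with 3 to 60 N. Pads are 20 mm wide; open, the fingers measure 119 mm over their backs; the gripper's body (75 mm by 180 mm) begins 59 mm behind the grasp point.
Start: joints at [1.192, 0.124, 1.65, -0, 1.367, -0.083], TCP at [0.19, 0.622, 0.405] pointing down, gripper open.
Joint ranges: [-2.61, 2.61], [-1.02, 2.33], [0.03, 2.71], [-1.35, 4.49], [0.32, 2.68], [-2.91, 2.91]. Speed limits (rad/s): [2.57, 2.57, 3.14, 3.14, 3.14, 3.14].

### API

Orientations are given as a rotation vector (axis times angle).
In Python, from rig import monitor, get_image, workorder gives the robot as it stands.
- The arm moves only by the tool carry_out, never from a script. Its argument "commands" is one flat list of numbers, 7 for each row, row after row: the shift along the tool's x, y, z in m, then the turn, a rotation vector about the tool's x, y, z in rad, then the opening in per cent of the stroke, from 0 (shut) to 100 (fully open). In form: [x, y, z, rx, ry, rz, jaw, x, y, z, rx, ry, rz, jaw, ...]. A call has exactly 10 rows; each row is the pose to reach, as a shift and turn from the pose commanded when the call began, along the tool's axes at that moment; what a row does not reach only later rows make up. A row lasts 1/8 s, in which the tool goes at most 62.5 mm and 10.7 degrees, less where a joint would pass 70% of its speed; a pose out of reach is approached as far as the arm can. A call with a gripper value outside its range is refused whole. The fingers move at their own pace and stop on an object; "newtons" is the grip in N (left out, the last holds). Time passes only in rows, so rows that repeat a pose let the fingers close, or fill a call up. It gives the time, the measured TCP pose, the force and the opening at its end, in the units of the state.
- monitor.get_obs(): the state, without advancing time (a new reading comes with each control period).
- get_image(name): name is "side" or "top" or "wrist"; returns a dict with "image" (480x640x3 uint8, red, green, blue), "z_map" (480x640 float32, m along the optical axis (not along the pixel's ray), 0 where there is no reading), "fx", "fy", "cx", "cy" (pixels), "k1" (the pictures are not rectified: a ray, as slopes to the right and down, at radius r is drawn at 1 + k1 r^2 times it, then the intrinsics apply), "xyz" and "attitude" of the camera in the world; the wrist camera has in their place "tool_from_camera" (4x4, takes a point from camera to tool coordinates, whose origin is the TCP and whose axes are the tool frame's). Camera axes: x right, y up, looking along -z (the intrinsics and any distortion apply to the point x, -y, -z); pixel columns grow to the right and rows downward; lengths in m; the calibration is good to about 2 mm. A picture is of the moment at which its call begins: read the wrist's pose just before it.
- workorder.hand_in(): hands the job in, once; it reports no verdict.
The state is a dict: "time": time; "q": joint angles; "qd": joint speeds; "effort": joint torques, N m; "position": TCP position; "orientation": TCP orientation; "force": force on the tool from outside, world axes, zero at the start; "torque": the same for the moment, N m; "finger_gap": opening from 0.0 (shut) to 1.0 (fully open).
Only numpy, scipy, OpenCV 4.12 (cv2) and the standard library are available. Lean on these libraries where they do the work, as an engineer would, in place of code of your own. Each camera call takes 0.05 s, during which the arm holds its last target.

### The job

Lay the wooden tube-sawing jig squarely between the jaws of the bench clamp, then squeeze the clamp's trigger again and again until the jaw has pressed the end stop fully home on its dowels and the clamp holds the jig tight by itself with the trigger let go. Then press the release tab and keep it down until the jaw has run all the way back, lift the jig out and set it down flat, right way up, in the white tray. Leave the other things on the bench where they are.

Things in the scene. Friction and masses are not known exactly. Their poses are not given: they have to be found in the camera images.
- jig: Loose tube-sawing jig of pale wood, 130 x 50 x 40 mm when closed: a block with a channel along its top and two saw kerfs, and at its +x end the end stop. Origin: centre of the underside of the closed jig; x along its length, z up. Block x = -65..+23 mm, end stop +23..+65 (plus the gap), y = -25..+25, z = 0..40. 0.32 kg, balances near x = 0; grasp the block across y near x = 5 mm.
- jig_center (a point): Middle of the closed jig, 20 mm above its origin; axes as jig. The jig lies on the bench, z up; it may go into the clamp either way round.
- end_stop (a joint): Gap (m) between block and end stop, a plain wooden piece 42 x 50 x 40 mm on two steel dowels: 0 is home, 0.009 to 0.014 at the start. The dowels are tight: it takes about 9 N along the jig to slide it, and it stays where it is left.
- clamp: Trigger bar clamp fixed to the bench: grey head, toothed steel bar, dark wooden rails. Origin on the bench under the head jaw's face; x along the bar to the moving jaw, z up. The jig lies on the two rails (x = 3..227 mm, together y = -30..+30, tops z = 56), the bar between and just below them. Head jaw: x = -24..0, 52 wide, top z = 103, rubber face at x = 0. Head behind it: top z = 67.
- handle (a point): Middle of the fixed black handle that stands up behind the trigger: clamp x = -108.5..-92.5 mm, 26 wide, top at z = 125; this point lies at z = 92 mm. Axes as clamp. Behind it the bar's tail sticks out to x = -195 mm and farther as the jaw closes (z = 30..53).
- jaw_pad: Rubber pad (46 wide, 44 high) of the moving jaw, which is 52 wide with its top at z = 105 mm. Origin: middle of the pad's face that meets the jig, 80 mm above the bench; axes as clamp. The pad is soft: it gives 10 mm at most, about 1.6 N per mm.
- clamp_bar (a joint): How far (m) the moving jaw has come towards the head: 0 = run right back; the opening between the jaw faces is 0.172 minus this; at most 0.074. Starts at 0 to 0.012. Each full squeeze of the trigger draws it about 7 mm closer; let go, it slips back up to 3 mm to the next of its 3.5 mm teeth and is held there. While the tab is down a light spring runs it back to 0 in about 0.6 s.
- trigger: Sprung black trigger blade on the +x side of the handle, 10 mm thick, 22 wide, top z = 114, hinged under the bar (origin on the hinge, at clamp x = -75, z = 6 mm; its z runs up the blade). Squeeze it towards the handle, 0.25 rad, to its stop just short of the handle; the first third is free play. Spring 3 to 7 N, up to about 25 N when pressing. It must come fully forward before the next squeeze.
- trigger_grip (a point): Middle of the blade at the height to squeeze, 91 mm above the bench, at clamp x = -64 mm at rest; it moves 21 mm. Blade and handle together measure 49 mm here at rest (52 at the blade's top), 28 mm squeezed.
- release_tab (a joint): Angle (rad) of the release tab: 0 up, 0.26 fully down. Sprung up; pressing it down takes about 5 to 12 N. The clamp lets go from about 0.2 rad on, that is in the last third of the way.
- tab_top (a point): Middle of the upper face of the release tab, a dark ribbed steel plate 36 x 30 mm over the bar's tail, at clamp x = -181 mm, 75 mm above the bench; the handle's back is 72 mm in front of it. Press straight down 15 to 16 mm, nearly to its stop, and hold.
- tray: Shallow white enamel tray, fixed, 105 x 160 x 16 mm (x, y, z). Origin: centre of its underside; the floor is 2 mm thick, inside about 102 x 156 mm; its long side is y. The jig fits only with its length along y.
- mug: White mug, 93 mm high, right of the tray and jig, loose bystander; origin in its base.
- caliper: Steel caliper lying in front of the clamp, 180 mm long, loose bystander; origin in its middle.
- try_square: Small try square lying behind the jig and tray, 118 mm, loose bystander; origin in its middle.
- masking_tape: Roll of masking tape lying flat, 96 mm across, 25 high, loose bystander; origin under its centre.
There are look-alikes about, which are no part of the job. Leave any blue look-alike of the jig alone.

How it is judged:
On the way, in this order (a step that is already met when the one before it is completed fails the run):
1. the jig lies squarely on the rails between the jaws, let go, its end stop still standing open (z of jig_center in the frame of clamp between 0.07 and 0.084 m and x of jig_center in the frame of clamp between 0.055 and 0.125 m and y of jig_center in the frame of clamp between -0.015 and 0.015 m and angle between the x axis of jig and the x axis of clamp, either way round below 0.12 rad and angle between jig's own z axis and vertical below 0.06 rad and contact force between the fingers and jig below 0.2 N and linear speed of jig below 0.02 m/s and value of joint end_stop above 0.005 m), for 0.2 s.
2. the end stop is home (gap under 1.5 mm) and the moving jaw's pad stays pressed on the jig (more than 1.5 N) with the trigger let go (value of joint end_stop below 0.0015 m and contact force between jaw_pad and jig above 1.5 N and contact force between the fingers and trigger below 0.2 N and contact force between the fingers and jig below 0.2 N and z of jig_center in the frame of clamp between 0.07 and 0.084 m), for 0.3 s.
3. released by the tab: the jaw has run back (within 8 mm of fully open), the jig still lying on the rails, closed (value of joint end_stop below 0.0015 m and value of joint clamp_bar below 0.008 m and contact force between jaw_pad and jig below 0.2 N and z of jig_center in the frame of clamp between 0.07 and 0.084 m), for 0.2 s.
At the end, for the whole second after the job is handed in: The jig lies flat (within 0.06 rad), right way up and at rest on the floor of the tray, its middle within 30 mm of the tray's middle each way, its end stop home (gap under 1.5 mm); the clamp's jaw stands run back (within 10 mm of fully open) (value of joint end_stop below 0.0015 m and x of jig_center in the frame of tray between -0.03 and 0.03 m and y of jig_center in the frame of tray between -0.03 and 0.03 m and z of jig_center in the frame of tray between 0.018 and 0.027 m and angle between jig's own z axis and vertical below 0.06 rad and linear speed of jig below 0.01 m/s and value of joint clamp_bar below 0.01 m); the robot touches nothing.
It fails at once if a bystander (mug, caliper, try square, masking tape) is moved more than 30 mm (distance of any of mug, caliper, try_square, masking_tape from where it was at the start of the episode above 0.03 m).
It also fails if it takes over 72 s, if anything falls off the work surface, if the arm or the gripper's body presses on something with over 40 N, if the wrist force passes 120 N, or if a joint passes its speed limit or range.

## Working session

There is one attempt and no reset: what is moved stays moved. The work goes in short steps, Python scripts to look and compute and a tool call to move; the robot and the scene stay as the last step left them, time stands still between calls to the robot, and variables do not carry over. Pictures are saved under pics/ and viewed, and the job is handed in when it is done.

Besides the shell and the picture viewer there is one more tool, called after ">>>" by a JSON object that holds its "fn" and its "kwargs", one argument or row to a line. carry_out: Moves the arm, as the interface text tells. Its arguments: {"type":"object","properties":{"commands":{"type":"array"},"newtons":{"type":"number"}},"required":["commands"]}

```bash
ls; mkdir -p pics; python3 - <<'E'
from rig import monitor,get_image
import cv2
o=monitor.get_obs();print(o)
for n in ("side","top","wrist"):
    d=get_image(n); cv2.imwrite(f"pics/{n}0.png",d["image"][:,:,::-1]); print(n,{k:v for k,v in d.items() if k not in("image","z_map")})
E
```

```text
pics
{'time': 0.0, 'q': array([ 1.19236046e+00,  1.24505606e-01,  1.65165747e+00, -1.01994980e-05,
        1.36750243e+00, -8.25560388e-02]), 'qd': array([ 0.00139566,  0.00046129, -0.00056802,  0.00050913, -0.00093574,
       -0.00011726]), 'effort': array([-1.66398819e-03, -4.17571628e+01, -3.59941542e+01,  7.73091149e-02,
        4.89252596e-02, -1.70394951e-04]), 'position': array([0.18943821, 0.62152493, 0.4034961 ]), 'orientation': array([ 2.52373133,  1.86908077, -0.00275824]), 'force': array([0.46628127, 1.00225603, 0.25559179]), 'torque': array([ 0.01656705, -0.02043532, -0.00188218]), 'finger_gap': 0.9992394883631918}
side {'fx': 463.78544755530226, 'fy': 463.78544755530226, 'cx': 321.67955688466446, 'cy': 239.1345528085293, 'k1': -0.047719602775312994, 'xyz': array([ 0.51463238, -1.37629172,  0.87847639]), 'attitude': array([ 0.98071278, -0.0205381 , -0.0446655 ])}
top {'fx': 518.858609201524, 'fy': 518.858609201524, 'cx': 323.65134273475354, 'cy': 241.4344111018023, 'k1': -0.03442243372054288, 'xyz': array([ 0.31485823, -0.14693965,  1.48236873]), 'attitude': array([ 0.11556866, -0.14214619, -1.56363813])}
wrist {'fx': 386.05308648072844, 'fy': 386.05308648072844, 'cx': 318.8539521603573, 'cy': 233.99401114554092, 'k1': -0.0014359377628263695, 'tool_from_camera': array([[ 9.99999637e-01, -3.24516129e-06,  8.52064264e-04,
         2.19580726e-04],
       [ 2.20530244e-04, -9.64933672e-01, -2.62493733e-01,
        -7.35635072e-02],
       [ 8.23037334e-04,  2.62493826e-01, -9.64933321e-01,
         1.79999183e-02],
       [ 0.00000000e+00,  0.00000000e+00,  0.00000000e+00,
         1.00000000e+00]])}
```

View pics/top0.png

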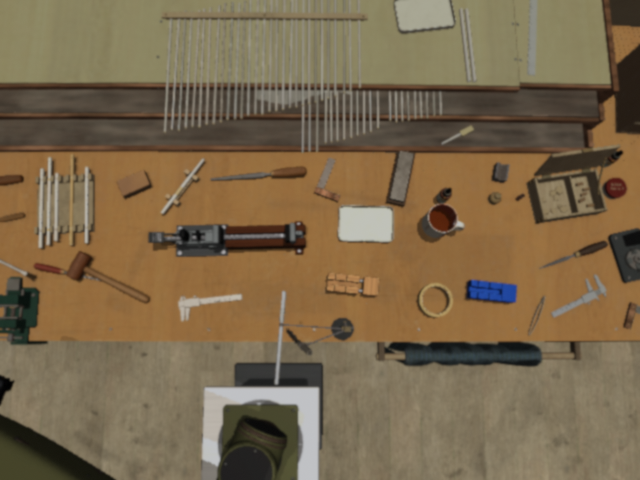

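View pics/side0.png

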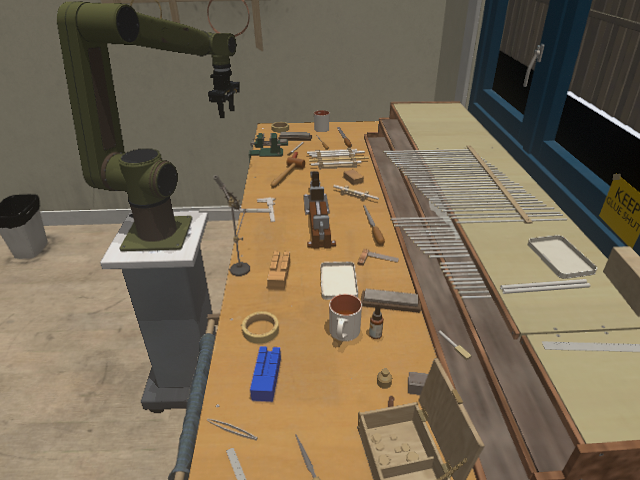

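View pics/wrist0.png

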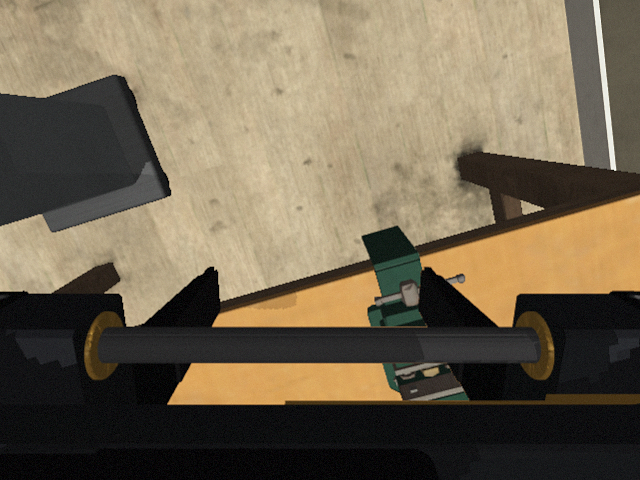

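```bash
cat > h.py <<'E'
import numpy as np,cv2
from scipy.spatial.transform import Rotation as R
from rig import monitor,get_image
def cap(n,save=None):
    o=monitor.get_obs(); d=get_image(n)
    if n=="wrist":
        T=np.eye(4);T[:3,:3]=R.from_rotvec(o["orientation"]).as_matrix();T[:3,3]=o["position"]
        d["T"]=T@d["tool_from_camera"]
    else:
        T=np.eye(4);T[:3,:3]=R.from_rotvec(d["attitude"]).as_matrix();T[:3,3]=d["xyz"];d["T"]=T
    if save: cv2.imwrite(f"pics/{save}.png",d["image"][:,:,::-1])
    return d
def slopes(d,uv):
    K=np.array([[d["fx"],0,d["cx"]],[0,d["fy"],d["cy"]],[0,0,1]])
    # model: xd = x*(1+k1 r^2)
    return cv2.undistortPoints(np.asarray(uv,float).reshape(-1,1,2),K,np.array([d["k1"],0,0,0])).reshape(-1,2)
def rays(d,uv):
    s=slopes(d,uv); v=np.c_[s[:,0],-s[:,1],-np.ones(len(s))]
    return d["T"][:3,3], v@d["T"][:3,:3].T
def onplane(d,uv,z):
    c,v=rays(d,uv); return c+v*((z-c[2])/v[:,2])[:,None]
def cloud(d):
    vv,uu=np.mgrid[:480,:640]; s=rays(d,np.c_[uu.ravel(),vv.ravel()])
    P=s[0]+s[1]*d["z_map"].reshape(-1,1); P[d["z_map"].ravel()==0]=np.nan
    return P.reshape(480,640,3)
def project(d,P):
    P=np.atleast_2d(P); q=(P-d["T"][:3,3])@d["T"][:3,:3]
    x=q[:,0]/-q[:,2]; y=-q[:,1]/-q[:,2]; f=1+d["k1"]*(x*x+y*y)
    return np.c_[d["cx"]+d["fx"]*x*f,d["cy"]+d["fy"]*y*f]
def crop(d,u0,v0,u1,v1,s,name):
    cv2.imwrite(f"pics/{name}.png",cv2.resize(d["image"][v0:v1,u0:u1,::-1],None,fx=s,fy=s,interpolation=cv2.INTER_CUBIC))
E
python3 - <<'E'
from h import *
np.set_printoptions(precision=4,suppress=True)
d=cap("top"); P=cloud(d)
for n,u,v in [("bench",260,280),("jig",345,285),("jigend",371,285),("tray",365,224),("rail",262,243),("clamptail",155,238),("headjaw",220,235),("jaw",300,237),("standbase",342,328),("rodtip",283,295),("rodmid",280,340),("rodlow",278,380),("mug",440,222)]: print(n,P[v,u],onplane(d,[(u,v)],0)[0])
crop(d,140,190,400,350,3,"crop_top")
s=cap("side"); Q=cloud(s); crop(s,210,160,390,310,4,"crop_side")
for n,u,v in [("rodtop",219,182),("rodbase",240,268),("standarm",262,208)]: print(n,Q[v,u])
E
```

```text
bench [0.4477 0.0095 0.0028] [0.448  0.0098 0.    ]
jig [ 0.4325 -0.2317  0.0249] [ 0.4345 -0.2332  0.    ]
jigend [ 0.4316 -0.3034  0.039 ] [ 0.4347 -0.3077  0.    ]
tray [ 0.6133 -0.2928 -0.0036] [ 0.6126 -0.2924  0.    ]
rail [0.5466 0.0009 0.0522] [0.5551 0.0063 0.    ]
clamptail [0.5556 0.2931 0.0741] [0.5683 0.3163 0.    ]
headjaw [0.5596 0.1092 0.1035] [0.578  0.1284 0.    ]
jaw [ 0.5631 -0.105   0.0582] [ 0.5732 -0.1033  0.    ]
standbase [ 0.3132 -0.2171  0.1347] [ 0.313  -0.2241  0.    ]
rodtip [ 0.3974 -0.0645  0.1311] [ 0.4055 -0.0565  0.    ]
rodmid [ 0.2824 -0.0581  0.1264] [ 0.2794 -0.0498  0.    ]
rodlow [ 0.111  -0.0048 -0.6018] [ 0.1699 -0.0458  0.    ]
mug [ 0.6113 -0.5026  0.0415] [ 0.6198 -0.5128  0.    ]
rodtop [ 0.2686 -0.1383  0.2617]
rodbase [ 0.3156 -0.2371  0.0173]
standarm [ 0.3578  0.1605 -0.0014]
```

View pics/crop_top.png

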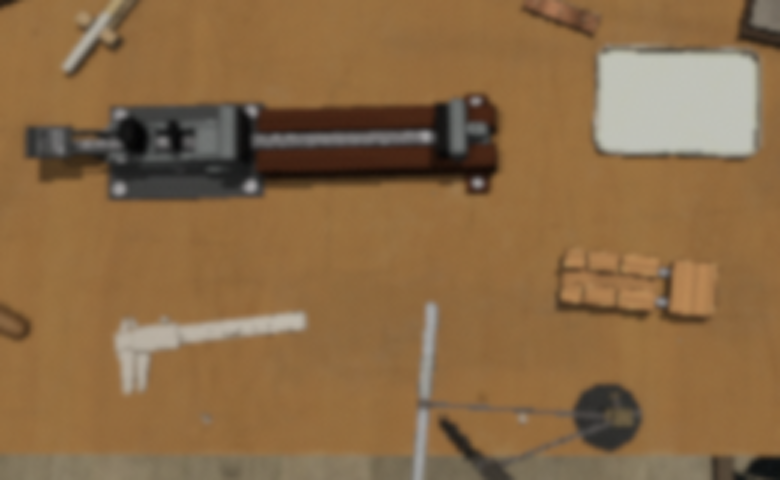

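View pics/crop_side.png

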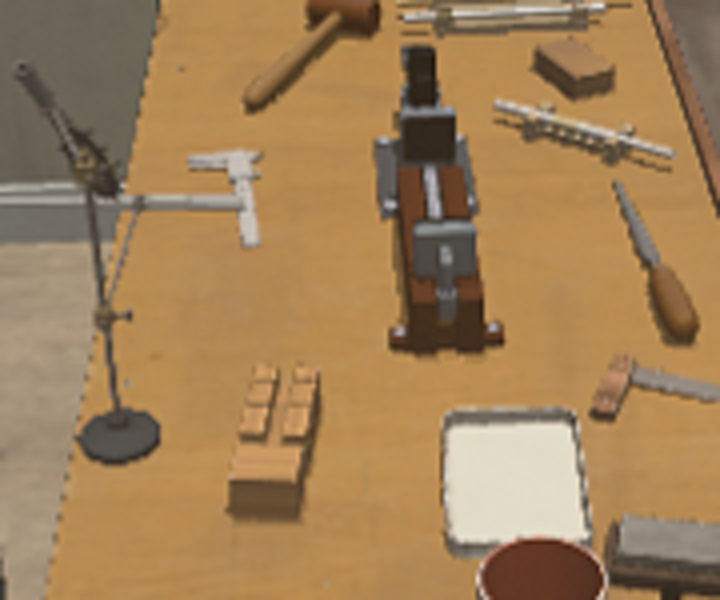

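```bash
python3 - <<'E'
from h import *
np.set_printoptions(precision=4,suppress=True)
s=cap("side"); Q=cloud(s); d=cap("top"); P=cloud(d)
for n,A in(("side",Q),("top",P)):
    m=(A[...,0]>.0)&(A[...,0]<.42)&(A[...,1]>-.36)&(A[...,1]<.03)&(A[...,2]>.05)&(A[...,2]<.5)
    m[:, :]&= (A[...,0]>.22)
    X=A[m]; print(n,len(X))
    for z in np.arange(.05,.4,.03):
        k=(X[:,2]>=z)&(X[:,2]<z+.03)
        if k.any(): print(round(z,2),k.sum(),X[k].min(0),X[k].max(0))
# jig
hsv=cv2.cvtColor(d["image"],cv2.COLOR_RGB2HSV)
H=P[...,2]
m=((H>.03)&(H<.06)&(P[...,0]>.38)&(P[...,0]<.5)&(P[...,1]<-.17)&(P[...,1]>-.35)).astype(np.uint8)
c=max(cv2.findContours(m,0,2)[0],key=cv2.contourArea)
pts=onplane(d,c.reshape(-1,2),.04)[:,:2].astype(np.float32); r=cv2.minAreaRect(pts); print("jig",r,cv2.boxPoints(r))
# tray
m=((hsv[...,1]<40)&(hsv[...,2]>150)).astype(np.uint8); m[:195]=0;m[250:]=0;m[:,:330]=0;m[:,400:]=0
c=max(cv2.findContours(m,0,2)[0],key=cv2.contourArea)
pts=onplane(d,c.reshape(-1,2),.012)[:,:2].astype(np.float32); r=cv2.minAreaRect(pts); print("tray",r)
# clamp parts by height
for lo,hi,n in((.095,.11,"jaws"),(.11,.135,"handle"),(.068,.085,"tab"),(.05,.06,"rail")):
    m=((H>lo)&(H<hi)&(P[...,0]>.5)&(P[...,0]<.62)&(P[...,1]<.36)&(P[...,1]>-.16)).astype(np.uint8)
    nn,L,st,ce=cv2.connectedComponentsWithStats(m)
    for i in range(1,nn):
        if st[i,4]>15:
            X=P[L==i]; print(n,st[i],X.mean(0),X.min(0),X.max(0))
E
```

```text
side 639
0.05 18 [ 0.3078 -0.2319  0.0503] [ 0.3137 -0.2222  0.0793]
0.08 16 [ 0.2281 -0.2327  0.0803] [ 0.3173 -0.0515  0.1096]
0.11 303 [ 0.2202 -0.2408  0.111 ] [ 0.4065 -0.0465  0.1394]
0.14 54 [ 0.2764 -0.2336  0.1403] [ 0.3142 -0.0776  0.1693]
0.17 53 [ 0.275  -0.2318  0.1708] [ 0.3136 -0.0855  0.1989]
0.2 45 [ 0.27   -0.2306  0.2002] [ 0.3136 -0.1002  0.2284]
0.23 116 [ 0.262  -0.2403  0.2305] [ 0.3307 -0.1164  0.2599]
0.26 34 [ 0.2556 -0.1442  0.2601] [ 0.2694 -0.1269  0.2813]
top 732
0.08 1 [ 0.3517 -0.0664  0.1087] [ 0.3517 -0.0664  0.1087]
0.11 396 [ 0.2213 -0.2284  0.1111] [ 0.4084 -0.0477  0.14  ]
0.14 33 [ 0.2833 -0.0932  0.1437] [ 0.313  -0.0741  0.1695]
0.17 30 [ 0.2722 -0.1042  0.1708] [ 0.3057 -0.0832  0.1977]
0.2 30 [ 0.2732 -0.1121  0.2003] [ 0.2963 -0.0969  0.2299]
0.23 178 [ 0.2606 -0.2377  0.2304] [ 0.3297 -0.1077  0.2592]
0.26 64 [ 0.2527 -0.2244  0.2607] [ 0.3134 -0.1226  0.2859]
jig ((0.4291522800922394, -0.3016428053379059), (0.04215754568576813, 0.05017325282096863), 83.03006744384766) [[ 0.4017 -0.3195]
 [ 0.4515 -0.3256]
 [ 0.4566 -0.2838]
 [ 0.4068 -0.2
[... 595 characters left out ...]
0.1199 0.0843]
tab [148 230  32  13 206] [0.5599 0.2822 0.075 ] [0.5435 0.2279 0.0681] [0.5793 0.3132 0.0845]
tab [185 232   6  11  16] [0.5579 0.2029 0.0746] [0.5458 0.1986 0.0686] [0.5711 0.2113 0.0835]
tab [168 239  16   5  36] [0.548  0.2323 0.0735] [0.5418 0.2155 0.0689] [0.5536 0.2584 0.0787]
rail [ 225  225   81   23 1063] [0.5642 0.0107 0.055 ] [ 0.5343 -0.119   0.05  ] [0.5983 0.1055 0.06  ]
rail [295 225  10   8  54] [ 0.59   -0.1047  0.055 ] [ 0.5787 -0.1159  0.0502] [ 0.5982 -0.0906  0.0594]
rail [249 235   9   3  21] [0.5664 0.0261 0.0525] [0.5623 0.0154 0.05  ] [0.5695 0.038  0.0585]
rail [164 237  13   3  29] [0.5596 0.2572 0.0528] [0.5561 0.24   0.0501] [0.5627 0.2749 0.0575]
```

```bash
cat >> h.py <<'E'
def toolR(az):
    x=np.array([np.cos(az),np.sin(az),0]);z=np.array([0,0,-1.]);return np.c_[x,np.cross(z,x),z]
def rel(p,az,base=None):
    """shift, turn from the current measured (or given) TCP pose to p with tool down, jaw axis azimuth az (deg)"""
    o=monitor.get_obs()
    if base is None: b=o["position"],R.from_rotvec(o["orientation"])
    else: b=np.array(base[0]),R.from_matrix(toolR(np.radians(base[1])))
    t=b[1].inv().apply(np.array(p)-b[0]); r=(b[1].inv()*R.from_matrix(toolR(np.radians(az)))).as_rotvec()
    print("time",o["time"],"shift",np.round(t,4),"turn",np.round(r,4))
def st():
    o=monitor.get_obs(); M=R.from_rotvec(o["orientation"]).as_matrix()
    print("t",round(o["time"],2),"p",np.round(o["position"],4),"az",np.round(np.degrees(np.arctan2(M[1,0],M[0,0])),2),"tilt",np.round(np.degrees(np.arccos(-M[2,2])),2),"F",np.round(o["force"],1),"gap",round(o["finger_gap"],3),"q",np.round(o["q"],2))
E
python3 -c "
from h import *
rel([.5,.15,.45],-3)"
```

```text
time 0.35 shift [-0.3607  0.4345 -0.0454] turn [3.0000e-04 5.0000e-04 1.3274e+00]
```

>>> {"fn": "carry_out", "kwargs": {
  "commands": [-0.36, 0.435, -0.045, 0, 0, 1.327, 100, -0.36, 0.435, -0.045, 0, 0, 1.327, 100, -0.36, 0.435, -0.045, 0, 0, 1.327, 100, -0.36, 0.435, -0.045, 0, 0, 1.327, 100, -0.36, 0.435, -0.045, 0, 0, 1.327, 100, -0.36, 0.435, -0.045, 0, 0, 1.327, 100, -0.36, 0.435, -0.045, 0, 0, 1.327, 100, -0.36, 0.435, -0.045, 0, 0, 1.327, 100, -0.36, 0.435, -0.045, 0, 0, 1.327, 100, -0.36, 0.435, -0.045, 0, 0, 1.327, 100],
  "newtons": 30
}}

```text
time: 1.6
position: [0.5022, 0.1476, 0.4502]
orientation: [3.14, -0.091, 0.001]
force: [-0.2, 0.6, -0.1]
finger_gap: 0.999
```

```bash
python3 - <<'E'
from h import *
st(); d=cap("wrist","w1"); st()
rel([.43,-.19,.40],-7)
E
```

```text
t 1.6 p [0.5022 0.1476 0.4502] az -3.31 tilt 0.05 F [-0.2  0.6 -0.1] gap 0.999 q [ 0.18 -0.18  1.88 -0.    1.45  0.24]
t 1.65 p [0.5015 0.1488 0.45  ] az -3.2 tilt 0.01 F [-0.2  0.1 -0.8] gap 0.999 q [ 0.19 -0.18  1.88  0.    1.45  0.24]
time 1.65 shift [-0.0525  0.3423  0.0499] turn [-0.0001 -0.0002  0.0663]
```

View pics/w1.png

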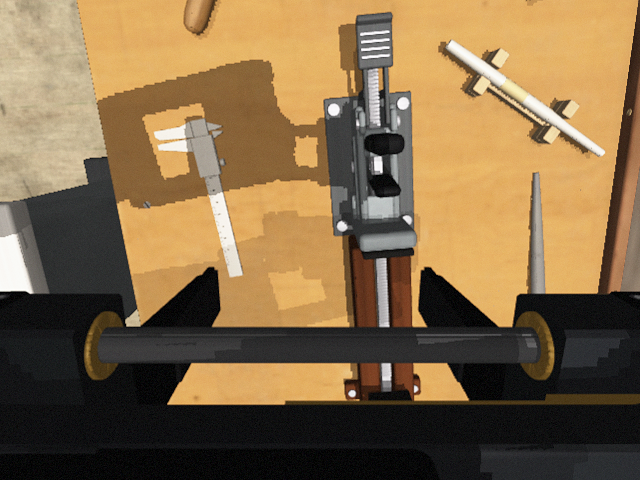

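```bash
python3 - <<'E'
from h import *
np.set_printoptions(precision=4,suppress=True)
st();d=cap("wrist"); P=cloud(d);st(); H=P[...,2]
np.save("w1cloud.npy",P)
B=(P[...,0]>.5)&(P[...,0]<.64)&(P[...,1]<.36)&(P[...,1]>-.16)
for lo,hi,n in((.098,.109,"headjaw"),(.118,.132,"handle"),(.109,.118,"blade"),(.071,.079,"tab"),(.052,.060,"rail"),(.063,.07,"head")):
    m=(B&(H>lo)&(H<hi)).astype(np.uint8); m[300:]=0
    nn,L,sx,ce=cv2.connectedComponentsWithStats(m)
    for i in range(1,nn):
        if sx[i,4]>60:
            X=P[L==i]; r=cv2.minAreaRect(X[:,:2].astype(np.float32)); print(n,sx[i],"mean",X.mean(0),"x",np.percentile(X[:,0],[1,99]),"y",np.percentile(X[:,1],[1,99]),"z",np.median(X[:,2]),r)
E
```

```text
t 1.65 p [0.5015 0.1488 0.45  ] az -3.2 tilt 0.01 F [-0.2  0.1 -0.8] gap 0.999 q [ 0.19 -0.18  1.88  0.    1.45  0.24]
t 1.7 p [0.5008 0.1501 0.4497] az -3.08 tilt 0.04 F [-0.2  0.2  0.4] gap 1.0 q [ 0.19 -0.19  1.88  0.    1.45  0.24]
headjaw [373 182  27  10  94] mean [0.559  0.1736 0.1035] x [0.5499 0.5703] y [0.1693 0.1752] z 0.10358660541860396 ((0.559751570224762, 0.17320053279399872), (0.02088974043726921, 0.004847493954002857), 9.90086555480957)
headjaw [ 359  230   59   31 1474] mean [0.5618 0.1198 0.1037] x [0.5371 0.5866] y [0.1072 0.1307] z 0.10402067051315692 ((0.562335729598999, 0.11848414689302444), (0.05204746499657631, 0.02449622191488743), 1.1853619813919067)
handle [372 136  34  22 633] mean [0.559  0.2064 0.1254] x [0.5472 0.5713] y [0.1984 0.2139] z 0.12585134830652472 ((0.5598145723342896, 0.20610423386096954), (0.026128537952899933, 0.015952035784721375), 1.8860160112380981)
blade [375 185  27  14 301] mean [0.5602 0.1692 0.1145] x [0.5506 0.5711] y [0.164  0.1736] z 0.11500222349951922 ((0.5605852007865906, 0.1685200184583664), (0.02147977240383625, 0.01047607
[... 1107 characters left out ...]
0686569214), 1.2419686317443848)
rail [377 259  11  41 377] mean [0.5638 0.0666 0.0537] x [0.5585 0.5689] y [0.0442 0.0888] z 0.05367500536633191 ((0.5637342929840088, 0.06640639156103134), (0.010190965607762337, 0.045653145760297775), 1.9666355848312378)
head [ 356  126   52  105 1780] mean [0.5562 0.1635 0.0659] x [0.5412 0.5793] y [0.1299 0.2186] z 0.06581412910560352 ((0.5578675270080566, 0.1739710569381714), (0.04990470036864281, 0.09274276345968246), 4.535571098327637)
head [390 157   9  28 180] mean [0.5753 0.1829 0.0654] x [0.5712 0.5786] y [0.1689 0.1934] z 0.0654765916965673 ((0.5747671723365784, 0.18067754805088043), (0.025659792125225067, 0.007591328117996454), 89.32437896728516)
```

>>> {"fn": "carry_out", "kwargs": {
  "commands": [-0.052, 0.342, 0.05, 0, 0, 0.066, 100, -0.052, 0.342, 0.05, 0, 0, 0.066, 100, -0.052, 0.342, 0.05, 0, 0, 0.066, 100, -0.052, 0.342, 0.05, 0, 0, 0.066, 100, -0.052, 0.342, 0.05, 0, 0, 0.066, 100, -0.052, 0.342, 0.05, 0, 0, 0.066, 100, -0.052, 0.342, 0.05, 0, 0, 0.066, 100, -0.052, 0.342, 0.05, 0, 0, 0.066, 100, -0.052, 0.342, 0.05, 0, 0, 0.066, 100, -0.052, 0.342, 0.05, 0, 0, 0.066, 100]
}}

```text
time: 2.95
position: [0.4313, -0.1872, 0.4]
orientation: [3.136, -0.182, 0.001]
force: [-0.2, -0.3, -0.1]
finger_gap: 0.999
```

```bash
python3 - <<'E'
from h import *
st(); d=cap("wrist","w2"); P=cloud(d); np.save("w2cloud.npy",P); H=P[...,2]
for n,box,lo,hi in(("jig",(.37,.5,-.36,-.14),.035,.047),("jigall",(.37,.5,-.36,-.14),.012,.047),("tray",(.53,.7,-.42,-.17),.012,.022)):
    m=((P[...,0]>box[0])&(P[...,0]<box[1])&(P[...,1]>box[2])&(P[...,1]<box[3])&(H>lo)&(H<hi))
    print(n,m.sum()); 
    nn,L,sx,ce=cv2.connectedComponentsWithStats(m.astype(np.uint8))
    for i in range(1,nn):
        if sx[i,4]>60: X=P[L==i];print(sx[i],np.median(X[:,2]),cv2.minAreaRect(X[:,:2].astype(np.float32)))
E
```

```text
t 2.95 p [ 0.4313 -0.1872  0.4   ] az -6.64 tilt 0.02 F [-0.2 -0.3 -0.1] gap 0.999 q [-0.52 -0.29  2.04  0.    1.38 -0.41]
jig 4427
[ 301  207   20   92 1747] 0.04177154316476844 ((0.41953518986701965, -0.22484014928340912), (0.08855356276035309, 0.017548540607094765), 83.39195251464844)
[ 336  207   20   91 1752] 0.04183651863559787 ((0.45181113481521606, -0.22807130217552185), (0.08846136182546616, 0.017825188115239143), 84.07240295410156)
[303 307  52  19 928] 0.04175338938736295 ((0.42888689041137695, -0.29072028398513794), (0.01750190742313862, 0.05015074461698532), 84.83980560302734)
jigall 6441
[ 301  202   55  124 6441] 0.04130897769209857 ((0.43420886993408203, -0.24105717241764069), (0.1182464063167572, 0.050041016191244125), 83.86610412597656)
tray 1779
[572 158  31  54 851] 0.014466709367444375 ((0.6938393115997314, -0.19478538632392883), (0.049230463802814484, 0.020781632512807846), 70.36627960205078)
[452 211 110  82 928] 0.01644231907809207 ((0.6114298105239868, -0.2578285038471222), (0.08669563382863998, 0.10686732828617096), 87.48564147949219)
```

View pics/w2.png

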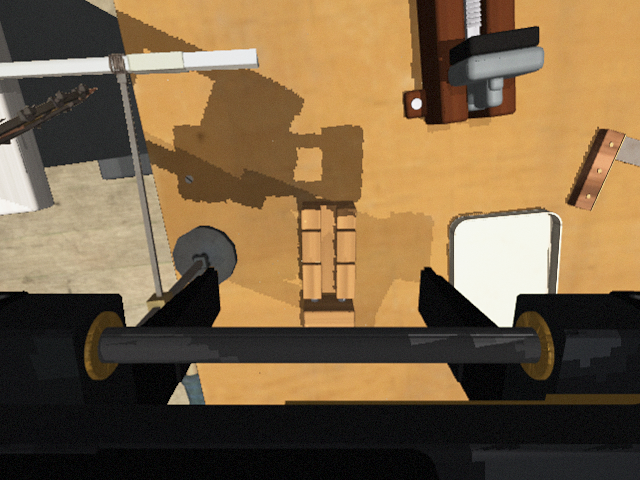

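```bash
python3 -c "
from h import *
st();rel([.433,-.2524,.195],-6)"
```

```text
t 3.0 p [ 0.4313 -0.1874  0.4   ] az -6.66 tilt 0.02 F [-0.4  0.2 -0.6] gap 0.998 q [-0.52 -0.29  2.04  0.    1.38 -0.41]
time 3.0 shift [0.0092 0.0644 0.205 ] turn [ 0.0001 -0.0004 -0.0115]
```

>>> {"fn": "carry_out", "kwargs": {
  "commands": [0.009, 0.064, 0.02, 0, 0, -0.011, 100, 0.009, 0.064, 0.05, 0, 0, -0.011, 100, 0.009, 0.064, 0.1, 0, 0, -0.011, 100, 0.009, 0.064, 0.15, 0, 0, -0.011, 100, 0.009, 0.064, 0.18, 0, 0, -0.011, 100, 0.009, 0.064, 0.2, 0, 0, -0.011, 100, 0.009, 0.064, 0.205, 0, 0, -0.011, 100, 0.009, 0.064, 0.205, 0, 0, -0.011, 100, 0.009, 0.064, 0.205, 0, 0, -0.011, 100, 0.009, 0.064, 0.205, 0, 0, -0.011, 100]
}}

```text
time: 4.25
position: [0.4328, -0.2531, 0.1958]
orientation: [3.136, -0.168, 0.003]
force: [0.3, -0.1, 0.8]
finger_gap: 1.001
```

```bash
python3 -c "
from h import *
st();d=cap('wrist','w3');s=cap('side');crop(s,180,120,360,330,3,'s3');rel([.433,-.2524,.195],-6)"
```

```text
t 4.25 p [ 0.4328 -0.2531  0.1958] az -6.13 tilt 0.12 F [ 0.3 -0.1  0.8] gap 1.001 q [-0.64  0.03  2.13 -0.    0.98 -0.53]
time 4.35 shift [ 0.0003 -0.0007  0.0005] turn [ 0.0007 -0.0012 -0.0023]
```

View pics/w3.png

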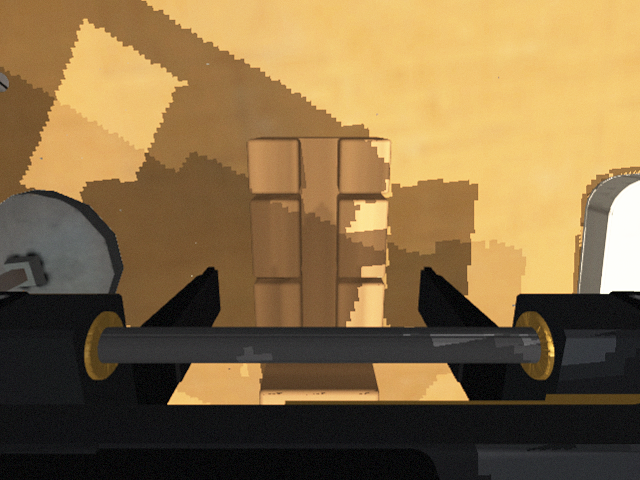

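View pics/s3.png

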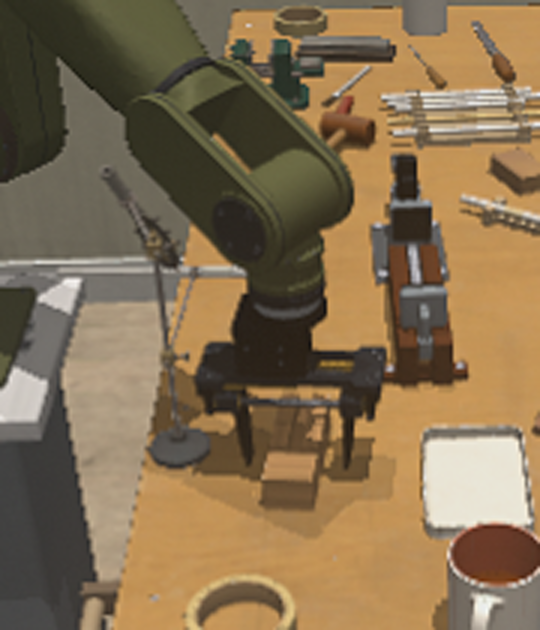

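>>> {"fn": "carry_out", "kwargs": {
  "commands": [0, -0.001, 0, 0, 0, 0, 0, 0, -0.001, 0, 0, 0, 0, 0, 0, -0.001, 0, 0, 0, 0, 0, 0, -0.001, 0, 0, 0, 0, 0, 0, -0.001, 0, 0, 0, 0, 0, 0, -0.001, 0, 0, 0, 0, 0, 0, -0.001, -0.02, 0, 0, 0, 0, 0, -0.001, -0.06, 0, 0, 0, 0, 0, -0.001, -0.12, 0, 0, 0, 0, 0, -0.001, -0.15, 0, 0, 0, 0],
  "newtons": 35
}}

```text
time: 5.6
position: [0.4326, -0.252, 0.3475]
orientation: [3.135, -0.168, 0.004]
force: [-0.7, 0.1, -4.0]
finger_gap: 0.52
```

```bash
python3 -c "
from h import *
st();d=cap('wrist','w4');s=cap('side');crop(s,180,60,360,270,3,'s4');st();P=cloud(d);
for v,u in ((170,275),(170,360),(240,275),(240,360),(300,275),(300,360)): print(P[v,u])
"
```

```text
t 5.6 p [ 0.4326 -0.252   0.3475] az -6.13 tilt 0.19 F [-0.7  0.1 -4. ] gap 0.52 q [-0.63 -0.17  2.04 -0.    1.27 -0.53]
t 5.7 p [ 0.4332 -0.2524  0.3485] az -6.13 tilt 0.42 F [-0.3 -1.5 -4.1] gap 0.522 q [-0.63 -0.17  2.04 -0.    1.27 -0.53]
[ 0.4245565  -0.19089821  0.194543  ]
[ 0.45385203 -0.19407903  0.19437072]
[ 0.42105928 -0.2159975   0.19426697]
[ 0.45184442 -0.219275    0.19448044]
[ 0.4178582  -0.23942166  0.19460377]
[ 0.44988454 -0.24239575  0.19570258]
```

View pics/w4.png

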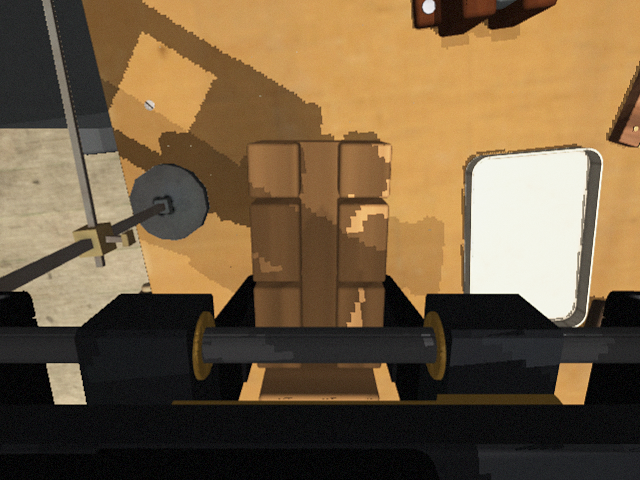

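View pics/s4.png

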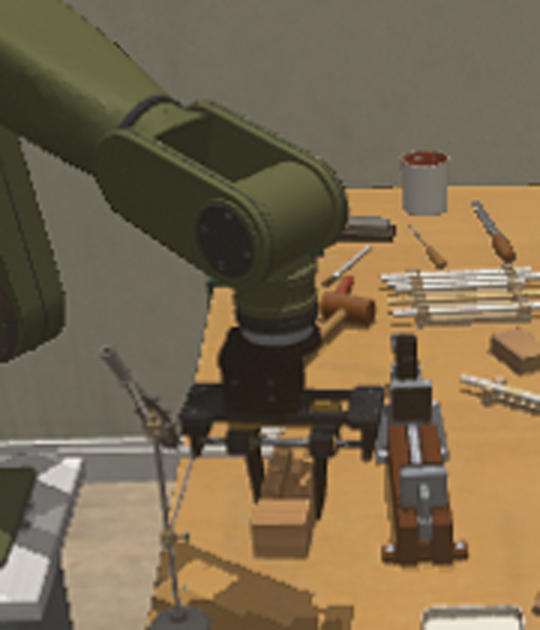

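```bash
python3 - <<'E'
from h import *
np.set_printoptions(precision=4,suppress=True)
st();d=cap('wrist'); P=cloud(d);M=R.from_rotvec(monitor.get_obs()['orientation']).as_matrix();p=monitor.get_obs()['position']
T=(P-p)@M   # tool coords
m=(T[...,2]>.148)&(T[...,2]<.158)&(abs(T[...,0])<.04)&(T[...,1]<.0)
X=T[m]; print(m.sum(),np.percentile(X[:,0],[.5,99.5]),"y",np.percentile(X[:,1],[.5,99.5]),np.median(X[:,2]))
# yaw: edges
e=[]
for y in np.arange(-.065,-.02,.005):
    k=abs(X[:,1]-y)<.0025
    if k.any(): print(round(y,3),np.percentile(X[k,0],[1,99]),np.median(X[k,2]))
E
```

```text
t 5.7 p [ 0.4332 -0.2524  0.3485] az -6.13 tilt 0.42 F [-0.3 -1.5 -4.1] gap 0.522 q [-0.63 -0.17  2.04 -0.    1.27 -0.53]
18468 [-0.0288  0.0314] y [-0.0682 -0.0004] 0.15002469167307994
-0.065 [-0.0229  0.0258] 0.15000400916139958
-0.06 [-0.0231  0.0258] 0.1500465890299726
-0.055 [-0.023   0.0258] 0.15001129928310586
-0.05 [-0.0228  0.0256] 0.1504929827970072
-0.045 [-0.023   0.0258] 0.15003096417286557
-0.04 [-0.023   0.0259] 0.14993022170826337
-0.035 [-0.0231  0.0259] 0.14994735508910115
-0.03 [-0.023   0.0258] 0.14995040870026155
-0.025 [-0.023   0.0257] 0.14993646391733578
```

```bash
python3 -c "
from h import *
rel([.5652,.0312,.350],1.8)"
```

```text
time 5.75 shift [ 0.1017 -0.2957 -0.0046] turn [ 0.0014 -0.002  -0.1384]
```

>>> {"fn": "carry_out", "kwargs": {
  "commands": [0.02, -0.05, -0.005, 0, 0, -0.03, 0, 0.04, -0.1, -0.005, 0, 0, -0.06, 0, 0.06, -0.15, -0.005, 0, 0, -0.09, 0, 0.08, -0.2, -0.005, 0, 0, -0.12, 0, 0.095, -0.25, -0.005, 0, 0, -0.138, 0, 0.1017, -0.285, -0.005, 0, 0, -0.138, 0, 0.1017, -0.2957, -0.005, 0, 0, -0.138, 0, 0.1017, -0.2957, -0.005, 0, 0, -0.138, 0, 0.1017, -0.2957, -0.005, 0, 0, -0.138, 0, 0.1017, -0.2957, -0.005, 0, 0, -0.138, 0]
}}

```text
time: 7.0
position: [0.5649, 0.0302, 0.3496]
orientation: [3.141, 0.046, -0.0]
force: [-0.3, -0.7, -4.0]
finger_gap: 0.528
```

```bash
python3 -c "
from h import *
st();rel([.5652,.0312,.252],1.8);d=cap('wrist','w5');s=cap('side');crop(s,210,60,390,250,3,'s5')"
```

```text
t 7.0 p [0.5649 0.0302 0.3496] az 1.68 tilt 0.02 F [-0.3 -0.7 -4. ] gap 0.528 q [-0.04 -0.02  1.89 -0.    1.27 -0.07]
time 7.0 shift [ 0.0003 -0.001   0.0976] turn [ 0.0003  0.0003 -0.002 ]
```

View pics/w5.png

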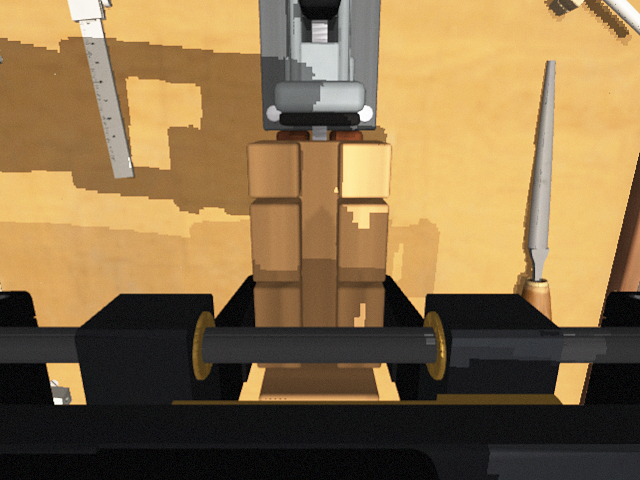

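View pics/s5.png

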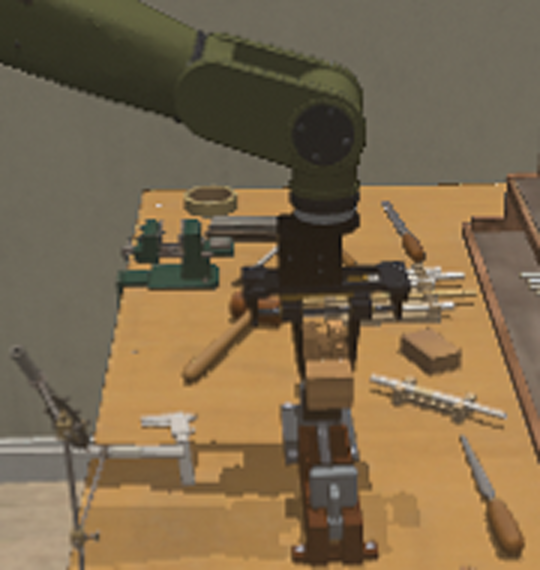

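```bash
python3 - <<'E'
from h import *
np.set_printoptions(precision=4,suppress=True)
P=np.load("w2cloud.npy")
m=(P[...,0]>.52)&(P[...,0]<.61)&(P[...,1]>-.14)&(P[...,1]<.0)&(P[...,2]>.062)
X=P[m]
for z in np.arange(.06,.115,.005):
    k=(X[:,2]>z)&(X[:,2]<z+.005)
    if k.sum()>5: print(round(z,3),k.sum(),"y",np.percentile(X[k,1],[2,98]))
d=cap("wrist");P=cloud(d)
m=(abs(P[...,0]-.565)<.02)&(P[...,1]>.06)&(P[...,1]<.14)
m[300:]=0
for lo,hi in((.18,.21),(.095,.11),(.06,.095)):
    k=m&(P[...,2]>lo)&(P[...,2]<hi); print(lo,k.sum(),np.percentile(P[k],[1,99],axis=0))
E
```

```text
0.06 46 y [-0.111  -0.0683]
0.065 152 y [-0.1127 -0.0689]
0.07 167 y [-0.1128 -0.0686]
0.075 184 y [-0.112 -0.069]
0.08 188 y [-0.1127 -0.0686]
0.085 437 y [-0.1124 -0.0702]
0.09 273 y [-0.1036 -0.0692]
0.095 147 y [-0.0947 -0.0685]
0.1 1712 y [-0.094  -0.0666]
0.105 1654 y [-0.0928 -0.0712]
0.18 12080 [[0.5454 0.0605 0.1802]
 [0.5846 0.0996 0.1984]]
0.095 3180 [[0.5455 0.1058 0.0984]
 [0.5846 0.1296 0.1064]]
0.06 579 [[0.5456 0.1335 0.0635]
 [0.5804 0.1399 0.0676]]
```

>>> {"fn": "carry_out", "kwargs": {
  "commands": [0, 0, 0.03, 0, 0, 0, 0, 0, 0, 0.06, 0, 0, 0, 0, 0, 0, 0.08, 0, 0, 0, 0, 0, 0, 0.09, 0, 0, 0, 0, 0, 0, 0.094, 0, 0, 0, 0, 0, 0, 0.0975, 0, 0, 0, 0, 0, 0, 0.0975, 0, 0, 0, 0, 0, 0, 0.0975, 0, 0, 0, 0, 0, 0, 0.0975, 0, 0, 0, 0, 0, 0, 0.0975, 0, 0, 0, 0]
}}

```text
time: 8.4
position: [0.5652, 0.0313, 0.2525]
orientation: [-3.141, -0.049, -0.001]
force: [0.1, 0.5, -3.3]
finger_gap: 0.522
```

```bash
python3 -c "
from h import *
st();rel([.5652,.0312,.252],1.8);s=cap('side');crop(s,230,100,390,250,4,'s6')"
```

```text
t 8.4 p [0.5652 0.0313 0.2525] az 1.78 tilt 0.02 F [ 0.1  0.5 -3.3] gap 0.522 q [-0.04  0.09  1.96  0.    1.09 -0.07]
time 8.4 shift [-0.      0.0001  0.0005] turn [ 0.     -0.0004 -0.0004]
```

View pics/s6.png

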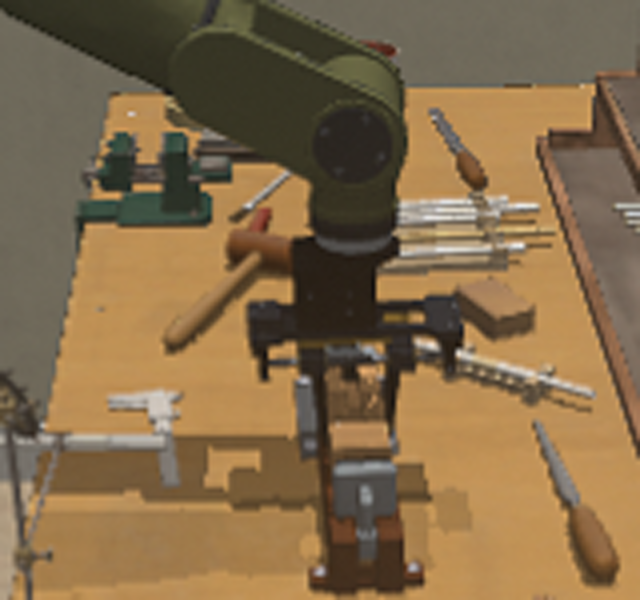

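>>> {"fn": "carry_out", "kwargs": {
  "commands": [0, 0, 0.001, 0, 0, 0, 0, 0, 0, 0.001, 0, 0, 0, 0, 0, 0, 0.001, 0, 0, 0, 90, 0, 0, 0.001, 0, 0, 0, 90, 0, 0, 0.001, 0, 0, 0, 90, 0, 0, 0.001, 0, 0, 0, 90, 0, 0, 0.001, 0, 0, 0, 90, 0, 0, -0.03, 0, 0, 0, 90, 0, 0, -0.09, 0, 0, 0, 90, 0, 0, -0.1, 0, 0, 0, 90]
}}

```text
time: 9.7
position: [0.5665, 0.0313, 0.3579]
orientation: [3.141, 0.049, 0.015]
force: [0.2, 0.5, -0.0]
finger_gap: 0.898
```

```bash
python3 -c "
from h import *
st();d=cap('wrist','w7');s=cap('side');crop(s,230,100,390,250,4,'s7')
rel([.5607,.1997,.36],91.8)
rel([.5607,.1997,.36],-88.2)
"
```

```text
t 9.7 p [0.5665 0.0313 0.3579] az 1.78 tilt 0.53 F [ 0.2  0.5 -0. ] gap 0.898 q [-0.04 -0.03  1.89  0.    1.27 -0.07]
time 9.8 shift [ 0.0003 -0.1685 -0.0056] turn [ 0.0034 -0.003  -1.5712]
time 9.8 shift [ 0.0003 -0.1685 -0.0056] turn [-0.003  -0.0034  1.5704]
```

View pics/w7.png

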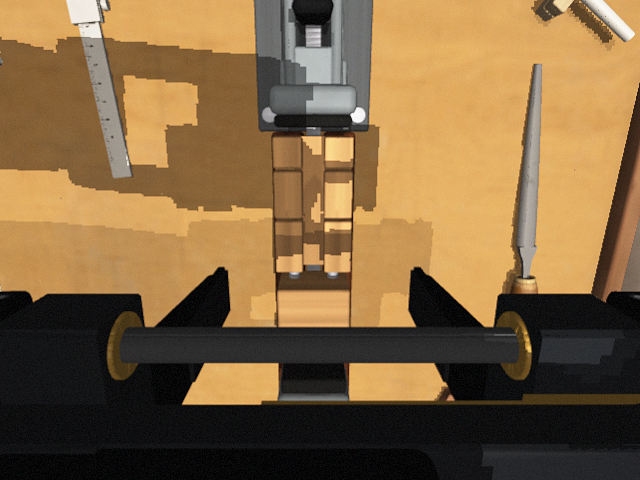

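View pics/s7.png

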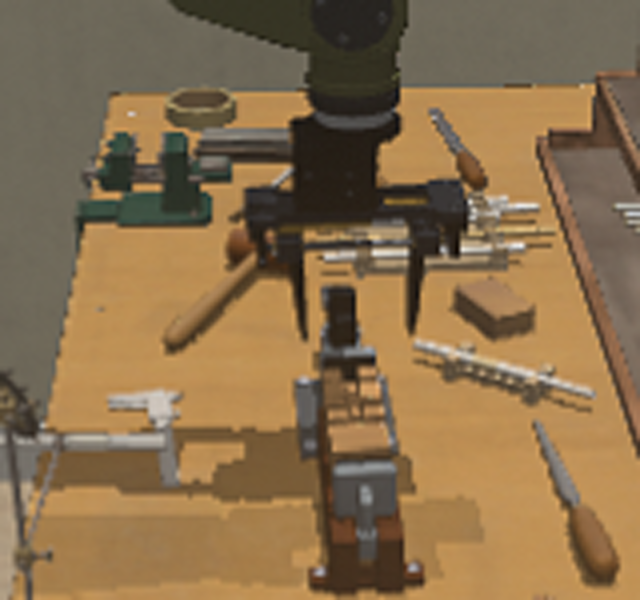

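>>> {"fn": "carry_out", "kwargs": {
  "commands": [0, -0.04, -0.005, 0, 0, -0.18, 95, 0, -0.08, -0.005, 0, 0, -0.36, 95, 0, -0.12, -0.005, 0, 0, -0.54, 95, 0, -0.16, -0.005, 0, 0, -0.72, 95, -0.001, -0.1695, -0.005, 0, 0, -0.9, 95, -0.001, -0.1695, -0.005, 0, 0, -1.08, 95, -0.001, -0.1695, -0.005, 0, 0, -1.26, 95, -0.001, -0.1695, -0.005, 0, 0, -1.44, 95, -0.001, -0.1695, -0.005, 0, 0, -1.571, 95, -0.001, -0.1695, -0.005, 0, 0, -1.571, 95]
}}

```text
time: 11.05
position: [0.5584, 0.2005, 0.3548]
orientation: [-2.187, -2.253, 0.005]
force: [-0.7, -0.2, -1.0]
finger_gap: 0.949
```

```bash
python3 -c "
from h import *
st();d=cap('wrist','w8');rel([.5598,.2007,.264],91.8)
"
```

```text
t 11.05 p [0.5584 0.2005 0.3548] az 91.7 tilt 0.23 F [-0.7 -0.2 -1. ] gap 0.949 q [ 0.25  0.04  1.83 -0.    1.28 -1.35]
time 11.1 shift [0.0002 0.0016 0.0911] turn [-0.0032  0.0007 -0.0025]
```

View pics/w8.png

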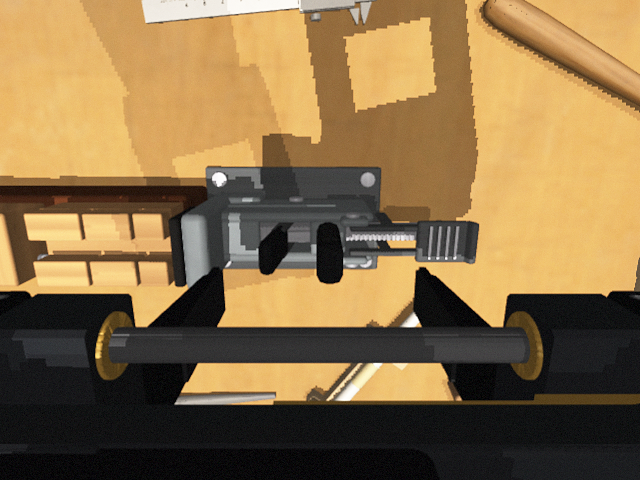

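```bash
python3 - <<'E'
from h import *
np.set_printoptions(precision=4,suppress=True)
d=cap("wrist");P=cloud(d);st()
u=np.array([.0314,-.9995]);w=np.array([.9995,.0314]);o=np.array([.5628,.1062])
cx=(P[...,:2]-o)@u; cy=(P[...,:2]-o)@w
img=d["image"]
for a in range(-205,-30,6):
    k=(cx>a/1e3)&(cx<(a+6)/1e3)&(abs(cy)<.02); k[300:]=0
    if k.sum()>10: print(a,k.sum(),"zmax",np.percentile(P[k][:,2],[50,90,98]), "cy of z>.068:",np.round(cy[k&(P[...,2]>.068)][[0,-1]] if (k&(P[...,2]>.068)).any() else [],4))
crop(d,190,150,500,310,2.5,'w8c')
E
```

```text
t 11.15 p [0.5586 0.2006 0.3556] az 91.67 tilt 0.15 F [-0.6  0.2  0.2] gap 0.954 q [ 0.25  0.04  1.83  0.    1.28 -1.35]
-205 417 zmax [0.0799 0.0816 0.0822] cy of z>.068: [-0.0141  0.015 ]
-199 594 zmax [0.0769 0.0799 0.0812] cy of z>.068: [-0.0143  0.0144]
-193 518 zmax [0.0765 0.0781 0.0788] cy of z>.068: [-0.0144  0.0144]
-187 511 zmax [0.0765 0.078  0.0788] cy of z>.068: [-0.0143  0.0144]
-181 525 zmax [0.0764 0.0781 0.0788] cy of z>.068: [-0.0145  0.0144]
-175 533 zmax [0.0765 0.0782 0.0789] cy of z>.068: [-0.0146  0.0146]
-169 615 zmax [0.0759 0.0775 0.0781] cy of z>.068: [-0.0138  0.0144]
-163 424 zmax [0.0531 0.0752 0.0762] cy of z>.068: [-0.0131  0.0137]
-157 344 zmax [0.0533 0.075  0.0755] cy of z>.068: [-0.0109  0.0105]
-151 465 zmax [0.0699 0.198  0.2023] cy of z>.068: [-0.0111 -0.0131]
-145 1365 zmax [0.1732 0.1957 0.2016] cy of z>.068: [-0.0111 -0.014 ]
-139 285 zmax [0.0546 0.0752 0.1707] cy of z>.068: [-0.011  -0.0074]
-133 433 zmax [0.0636 0.0751 0.0763] cy of z>.068: [-0.016   0.0146]
-127 542 zmax [0.0691 0.0776 0.0784] cy of z>.068: [-0.0191  0.0199]
-121 573 zma
[... 320 characters left out ...]
16  0.0108]
-91 473 zmax [0.0652 0.0679 0.0685] cy of z>.068: [-0.0101  0.0106]
-85 481 zmax [0.0619 0.0656 0.0665] cy of z>.068: []
-79 466 zmax [0.062  0.0656 0.0664] cy of z>.068: []
-73 714 zmax [0.0718 0.1004 0.1063] cy of z>.068: [-0.0108  0.0085]
-67 702 zmax [0.1092 0.116  0.1168] cy of z>.068: [-0.0103  0.0095]
-61 429 zmax [0.0656 0.1157 0.1165] cy of z>.068: [-0.01    0.0098]
-55 561 zmax [0.065  0.1867 0.1955] cy of z>.068: [-0.0122  0.0011]
-49 1155 zmax [0.1727 0.197  0.2024] cy of z>.068: [-0.0094  0.0028]
-43 541 zmax [0.0658 0.1951 0.2024] cy of z>.068: [-0.0136 -0.0133]
-37 452 zmax [0.0656 0.0667 0.067 ] cy of z>.068: []
-31 446 zmax [0.0658 0.0667 0.0672] cy of z>.068: []
```

View pics/w8c.png

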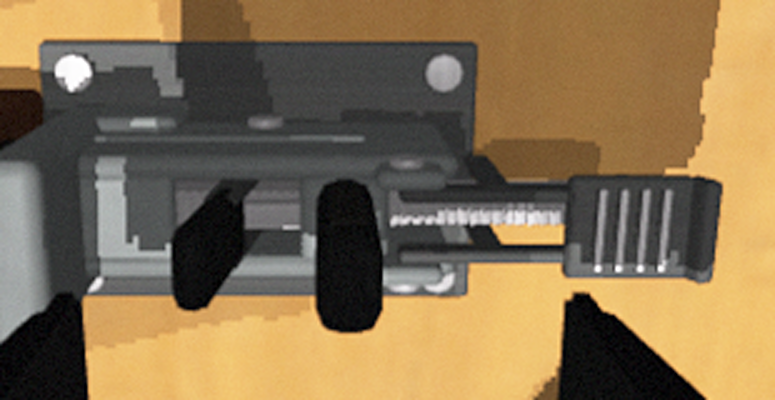

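```bash
python3 -c "
from h import *
rel([.5598,.2007,.272],91.8)
"
```

```text
time 11.15 shift [0.0001 0.0014 0.0836] turn [-0.0025  0.0005 -0.0023]
```

>>> {"fn": "carry_out", "kwargs": {
  "commands": [0, 0.0014, 0.03, 0, 0, 0, 95, 0, 0.0014, 0.06, 0, 0, 0, 95, 0, 0.0014, 0.075, 0, 0, 0, 95, 0, 0.0014, 0.0835, 0, 0, 0, 95, 0, 0.0014, 0.0835, 0, 0, 0, 95, 0, 0.0014, 0.0835, 0, 0, 0, 85, 0, 0.0014, 0.0835, 0, 0, 0, 0, 0, 0.0014, 0.0835, 0, 0, 0, 0, 0, 0.0014, 0.0835, 0, 0, 0, 0, 0, 0.0014, 0.0835, 0, 0, 0, 0],
  "newtons": 50
}}

```text
time: 12.4
position: [0.5608, 0.1999, 0.2748]
orientation: [2.184, 2.254, -0.001]
force: [0.1, -8.0, 5.9]
finger_gap: 0.488
```

```bash
python3 -c "
from h import *
st();d=cap('wrist','w9');s=cap('side');crop(s,230,100,390,250,4,'s9')
"
```

```text
t 12.4 p [0.5608 0.1999 0.2748] az 91.8 tilt 0.17 F [ 0.1 -8.   5.9] gap 0.488 q [ 0.25  0.12  1.88 -0.    1.14 -1.35]
```

View pics/w9.png

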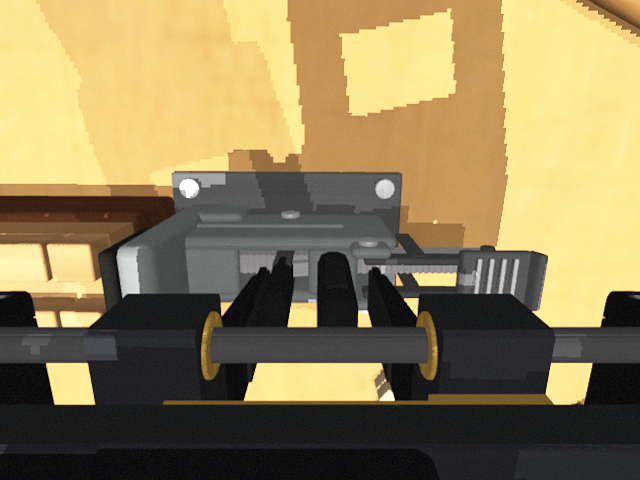

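View pics/s9.png

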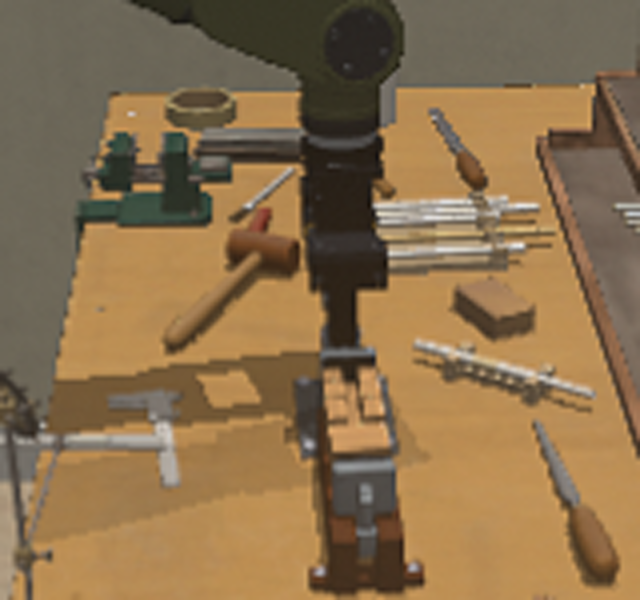

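>>> {"fn": "carry_out", "kwargs": {
  "commands": [0, 0, 0, 0, 0, 0, 0, 0, 0, 0, 0, 0, 0, 0, 0, 0, 0, 0, 0, 0, 0, 0, 0, 0, 0, 0, 0, 0, 0, 0, 0, 0, 0, 0, 0, 0, 0, 0, 0, 0, 0, 0, 0, 0, 0, 0, 0, 0, 0, 0, 0, 0, 0, 0, 0, 0, 0, 0, 0, 0, 0, 0, 0, 0, 0, 0, 0, 0, 0, 0]
}}

```text
time: 13.75
position: [0.5607, 0.2012, 0.2748]
orientation: [2.185, 2.255, 0.003]
force: [1.8, 1.3, 5.1]
finger_gap: 0.279
```

```bash
python3 -c "
from h import *
st();d=cap('wrist','w10');s=cap('side');crop(s,230,100,390,250,4,'s10')
"
```

```text
t 13.75 p [0.5607 0.2012 0.2748] az 91.81 tilt 0.12 F [1.8 1.3 5.1] gap 0.279 q [ 0.25  0.12  1.88 -0.    1.14 -1.35]
```

View pics/w10.png

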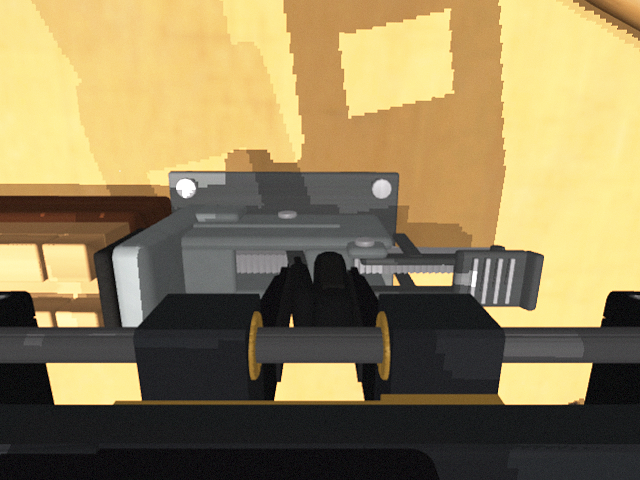

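View pics/s10.png

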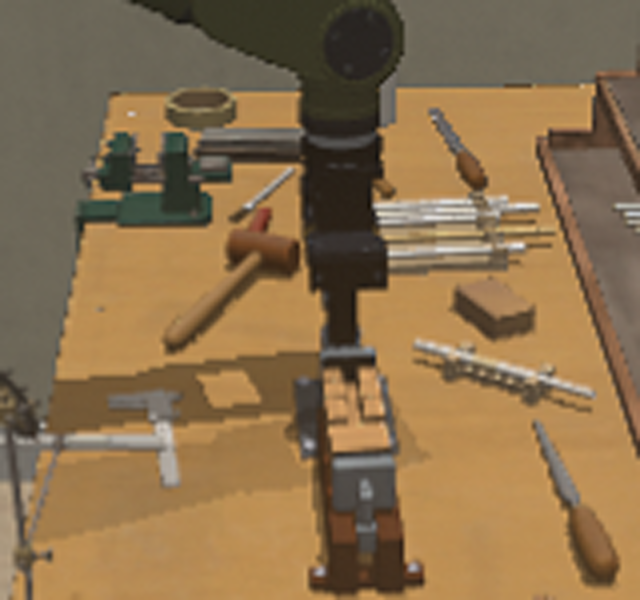

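>>> {"fn": "carry_out", "kwargs": {
  "commands": [0, 0, 0, 0, 0, 0, 88, 0, 0, 0, 0, 0, 0, 88, 0, 0, 0, 0, 0, 0, 88, 0, 0, 0, 0, 0, 0, 88, 0, 0, 0, 0, 0, 0, 88, 0, 0, 0, 0, 0, 0, 88, 0, 0, 0, 0, 0, 0, 88, 0, 0, 0, 0, 0, 0, 88, 0, 0, 0, 0, 0, 0, 88, 0, 0, 0, 0, 0, 0, 88]
}}

```text
time: 15.1
position: [0.5603, 0.2008, 0.2738]
orientation: [-2.186, -2.256, -0.0]
force: [-0.1, -0.2, 0.3]
finger_gap: 0.881
```

```bash
python3 -c "
from h import *
st();d=cap('wrist','w11');s=cap('side');crop(s,230,100,390,250,4,'s11')
"
```

```text
t 15.1 p [0.5603 0.2008 0.2738] az 91.79 tilt 0.01 F [-0.1 -0.2  0.3] gap 0.881 q [ 0.25  0.12  1.88  0.    1.14 -1.35]
```

View pics/w11.png

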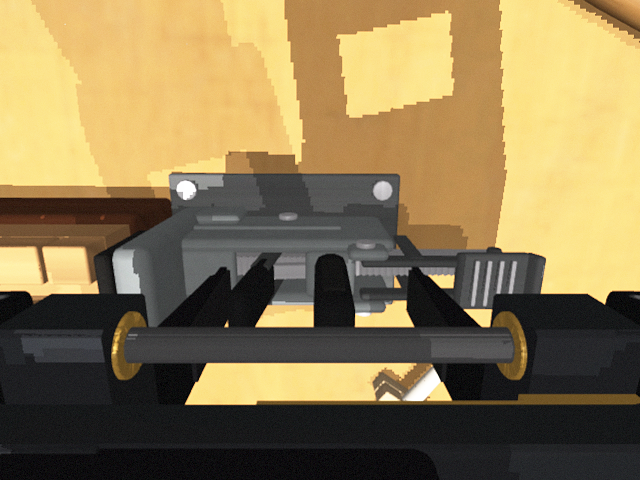

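View pics/s11.png

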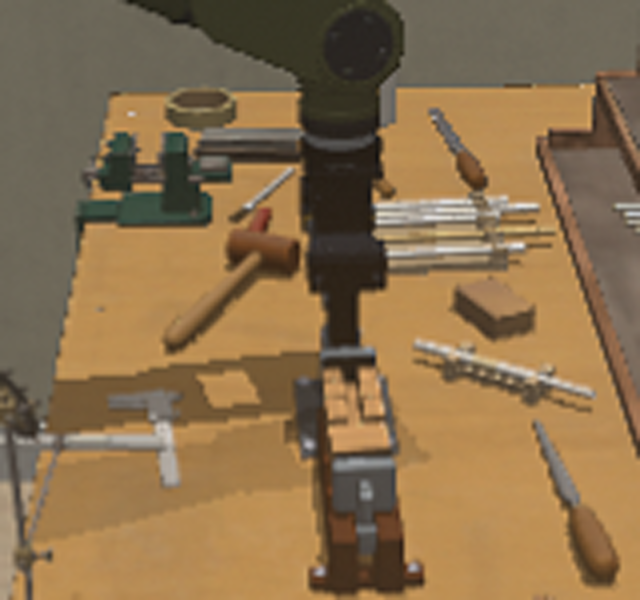

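>>> {"fn": "carry_out", "kwargs": {
  "commands": [0, 0, 0, 0, 0, 0, 0, 0, 0, 0, 0, 0, 0, 0, 0, 0, 0, 0, 0, 0, 0, 0, 0, 0, 0, 0, 0, 0, 0, 0, 0, 0, 0, 0, 0, 0, 0, 0, 0, 0, 0, 0, 0, 0, 0, 0, 0, 0, 0, 0, 0, 0, 0, 0, 0, 88, 0, 0, 0, 0, 0, 0, 88, 0, 0, 0, 0, 0, 0, 88]
}}

```text
time: 16.45
position: [0.5606, 0.2003, 0.2739]
orientation: [2.186, 2.255, 0.0]
force: [1.2, -2.9, 2.9]
finger_gap: 0.54
```

```bash
cat > jaw.py <<'E'
from h import *
np.set_printoptions(precision=4,suppress=True)
import sys
st();s=cap('side',sys.argv[1] if len(sys.argv)>1 else None);P=cloud(s)
# outer back of jaw (top edge) and stop top
o=np.array([.5628,.1062]);u=np.array([.0314,-.9995]);w=np.array([.9995,.0314])
cx=(P[...,:2]-o)@u; cy=(P[...,:2]-o)@w; z=P[...,2]
k=(abs(cy)<.02)&(cx>.05)&(cx<.24)
def rg(m): return np.round(np.percentile(cx[m],[2,50,98]),4) if m.sum()>8 else None
print("jaw top z>.1:",rg(k&(z>.101)&(z<.112)),"jig top .09-.1:",rg(k&(z>.091)&(z<.0995)&(cx<.2)))
E
python3 jaw.py
```

```text
t 16.45 p [0.5606 0.2003 0.2739] az 91.79 tilt 0.07 F [ 1.2 -2.9  2.9] gap 0.54 q [ 0.25  0.12  1.88 -0.    1.14 -1.35]
jaw top z>.1: [0.1636 0.1808 0.1889] jig top .09-.1: [0.0533 0.125  0.1894]
```

>>> {"fn": "carry_out", "kwargs": {
  "commands": [0, 0, 0, 0, 0, 0, 84, 0, 0, 0, 0, 0, 0, 84, 0, 0, 0, 0, 0, 0, 84, 0, 0, 0, 0, 0, 0, 84, 0, 0, 0, 0, 0, 0, 0, 0, 0, 0, 0, 0, 0, 0, 0, 0, 0, 0, 0, 0, 0, 0, 0, 0, 0, 0, 0, 0, 0, 0, 0, 0, 0, 0, 0, 0, 0, 0, 0, 0, 0, 0]
}}

```text
time: 17.75
position: [0.5605, 0.2009, 0.2744]
orientation: [-2.187, -2.254, -0.003]
force: [-0.6, 2.3, 4.0]
finger_gap: 0.281
```

```bash
python3 jaw.py s12; python3 -c "
import cv2;a=cv2.imread('pics/s12.png')[100:250,230:390];cv2.imwrite('pics/s12c.png',cv2.resize(a,None,fx=4,fy=4))"
```

```text
t 17.75 p [0.5605 0.2009 0.2744] az 91.74 tilt 0.11 F [-0.6  2.3  4. ] gap 0.281 q [ 0.25  0.12  1.88  0.    1.14 -1.35]
jaw top z>.1: [0.1551 0.1697 0.1777] jig top .09-.1: [0.0504 0.1181 0.1788]
```

View pics/s12c.png

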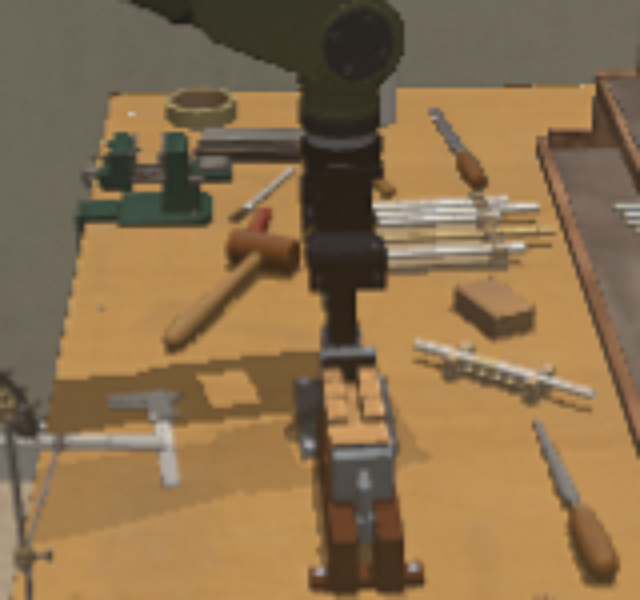

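>>> {"fn": "carry_out", "kwargs": {
  "commands": [0, 0, 0, 0, 0, 0, 84, 0, 0, 0, 0, 0, 0, 84, 0, 0, 0, 0, 0, 0, 84, 0, 0, 0, 0, 0, 0, 84, 0, 0, 0, 0, 0, 0, 84, 0, 0, 0, 0, 0, 0, 84, 0, 0, 0, 0, 0, 0, 84, 0, 0, 0, 0, 0, 0, 0, 0, 0, 0, 0, 0, 0, 0, 0, 0, 0, 0, 0, 0, 0]
}}

```text
time: 19.05
position: [0.5605, 0.2003, 0.2742]
orientation: [2.186, 2.255, -0.001]
force: [-0.6, -6.3, 4.2]
finger_gap: 0.581
```

>>> {"fn": "carry_out", "kwargs": {
  "commands": [0, 0, 0, 0, 0, 0, 0, 0, 0, 0, 0, 0, 0, 0, 0, 0, 0, 0, 0, 0, 0, 0, 0, 0, 0, 0, 0, 0, 0, 0, 0, 0, 0, 0, 84, 0, 0, 0, 0, 0, 0, 84, 0, 0, 0, 0, 0, 0, 84, 0, 0, 0, 0, 0, 0, 84, 0, 0, 0, 0, 0, 0, 84, 0, 0, 0, 0, 0, 0, 84]
}}

```text
time: 20.3
position: [0.56, 0.201, 0.2731]
orientation: [-2.186, -2.254, 0.001]
force: [-0.2, 0.5, 0.1]
finger_gap: 0.821
```

```bash
python3 jaw.py
```

```text
t 20.3 p [0.56   0.201  0.2731] az 91.78 tilt 0.09 F [-0.2  0.5  0.1] gap 0.821 q [ 0.25  0.12  1.89  0.    1.14 -1.35]
jaw top z>.1: [0.1563 0.1689 0.1749] jig top .09-.1: [0.0508 0.1159 0.1752]
```

>>> {"fn": "carry_out", "kwargs": {
  "commands": [0, 0, 0, 0, 0, 0, 0, 0, 0, 0, 0, 0, 0, 0, 0, 0, 0, 0, 0, 0, 0, 0, 0, 0, 0, 0, 0, 0, 0, 0, 0, 0, 0, 0, 0, 0, 0, 0, 0, 0, 0, 0, 0, 0, 0, 0, 0, 0, 0, 0, 0, 0, 0, 0, 0, 84, 0, 0, 0, 0, 0, 0, 84, 0, 0, 0, 0, 0, 0, 84]
}}

```text
time: 21.6
position: [0.5605, 0.2003, 0.2739]
orientation: [2.186, 2.255, 0.0]
force: [-0.2, -3.2, 2.8]
finger_gap: 0.54
```

>>> {"fn": "carry_out", "kwargs": {
  "commands": [0, 0, 0, 0, 0, 0, 84, 0, 0, 0, 0, 0, 0, 84, 0, 0, 0, 0, 0, 0, 84, 0, 0, 0, 0, 0, 0, 84, 0, 0, 0, 0, 0, 0, 0, 0, 0, 0, 0, 0, 0, 0, 0, 0, 0, 0, 0, 0, 0, 0, 0, 0, 0, 0, 0, 0, 0, 0, 0, 0, 0, 0, 0, 0, 0, 0, 0, 0, 0, 0]
}}

```text
time: 22.85
position: [0.5605, 0.2008, 0.2744]
orientation: [-2.187, -2.254, -0.002]
force: [-1.0, 1.8, 3.9]
finger_gap: 0.279
```

```bash
python3 jaw.py s13; python3 -c "
import cv2;a=cv2.imread('pics/s13.png')[150:250,260:360];cv2.imwrite('pics/s13c.png',cv2.resize(a,None,fx=6,fy=6))"
```

```text
t 22.85 p [0.5605 0.2008 0.2744] az 91.74 tilt 0.1 F [-1.   1.8  3.9] gap 0.279 q [ 0.25  0.12  1.88  0.    1.14 -1.35]
jaw top z>.1: [0.1433 0.1519 0.1596] jig top .09-.1: [0.0521 0.1061 0.1588]
```

View pics/s13c.png

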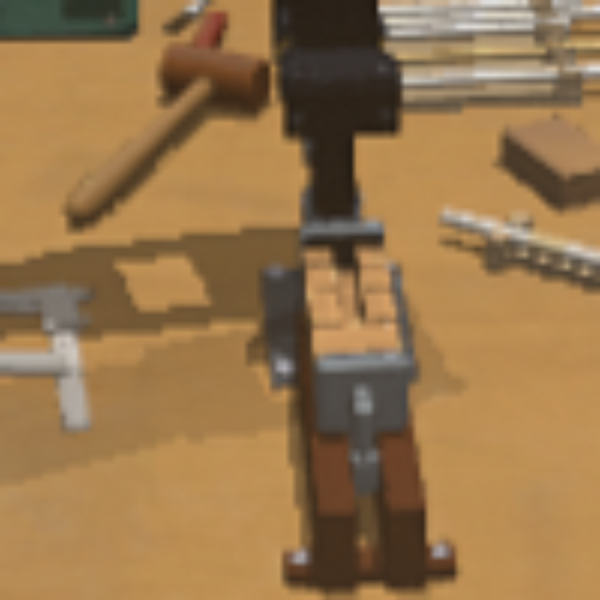

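>>> {"fn": "carry_out", "kwargs": {
  "commands": [0, 0, 0, 0, 0, 0, 84, 0, 0, 0, 0, 0, 0, 84, 0, 0, 0, 0, 0, 0, 84, 0, 0, 0, 0, 0, 0, 84, 0, 0, 0, 0, 0, 0, 84, 0, 0, 0, 0, 0, 0, 84, 0, 0, 0, 0, 0, 0, 84, 0, 0, 0, 0, 0, 0, 0, 0, 0, 0, 0, 0, 0, 0, 0, 0, 0, 0, 0, 0, 0]
}}

```text
time: 24.15
position: [0.5604, 0.2003, 0.2741]
orientation: [2.186, 2.255, -0.002]
force: [-1.6, -8.4, 3.8]
finger_gap: 0.579
```

>>> {"fn": "carry_out", "kwargs": {
  "commands": [0, 0, 0, 0, 0, 0, 0, 0, 0, 0, 0, 0, 0, 0, 0, 0, 0, 0, 0, 0, 0, 0, 0, 0, 0, 0, 0, 0, 0, 0, 0, 0, 0, 0, 84, 0, 0, 0, 0, 0, 0, 84, 0, 0, 0, 0, 0, 0, 84, 0, 0, 0, 0, 0, 0, 84, 0, 0, 0, 0, 0, 0, 84, 0, 0, 0, 0, 0, 0, 84]
}}

```text
time: 25.4
position: [0.56, 0.201, 0.2731]
orientation: [-2.186, -2.255, 0.0]
force: [1.2, -0.5, -0.5]
finger_gap: 0.827
```

```bash
python3 jaw.py s14; python3 -c "
import cv2;a=cv2.imread('pics/s14.png')[150:250,260:360];cv2.imwrite('pics/s14c.png',cv2.resize(a,None,fx=6,fy=6))
from h import *
d=cap('top');crop(d,200,200,320,270,6,'t14')"
```

```text
t 25.4 p [0.56   0.201  0.2731] az 91.78 tilt 0.09 F [ 1.2 -0.5 -0.5] gap 0.827 q [ 0.25  0.12  1.89  0.    1.14 -1.35]
jaw top z>.1: [0.1366 0.1469 0.1538] jig top .09-.1: [0.055  0.1037 0.1529]
```

View pics/s14c.png

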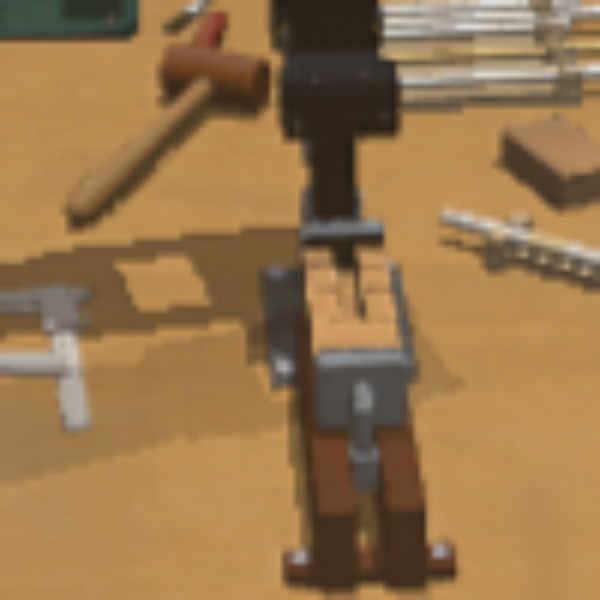

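View pics/t14.png

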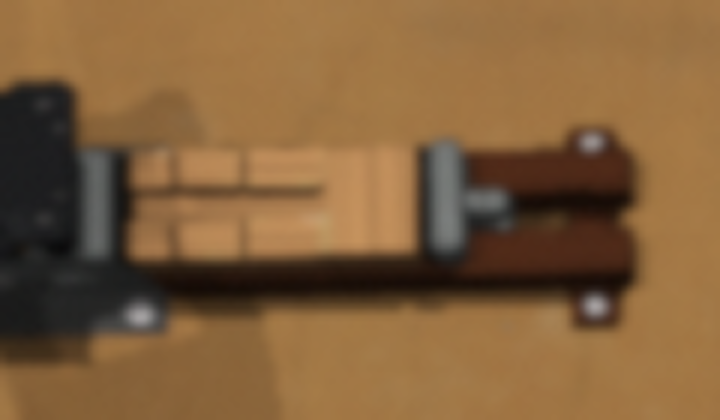

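>>> {"fn": "carry_out", "kwargs": {
  "commands": [0, 0, 0, 0, 0, 0, 0, 0, 0, 0, 0, 0, 0, 0, 0, 0, 0, 0, 0, 0, 0, 0, 0, 0, 0, 0, 0, 0, 0, 0, 0, 0, 0, 0, 0, 0, 0, 0, 0, 0, 0, 0, 0, 0, 0, 0, 0, 0, 0, 0, 0, 0, 0, 0, 0, 0, 0, 0, 0, 0, 0, 0, 0, 84, 0, 0, 0, 0, 0, 0, 84]
}}

```text
invalid input at $.commands: expected a multiple of 7 numbers
```

>>> {"fn": "carry_out", "kwargs": {
  "commands": [0, 0, 0, 0, 0, 0, 84, 0, 0, 0, 0, 0, 0, 84, 0, 0, 0, 0, 0, 0, 84, 0, 0, 0, 0, 0, 0, 84, 0, 0, 0, 0, 0, 0, 84, 0, 0, 0, 0, 0, 0, 84, 0, 0, 0, 0, 0, 0, 84, 0, 0, 0, 0, 0, 0, 84, 0, 0, 0, 0, 0, 0, 84, 0, 0, 0, 0, 0, 0, 84]
}}

```text
time: 26.75
position: [0.5603, 0.2007, 0.2737]
orientation: [-2.187, -2.256, 0.0]
force: [-0.5, -0.0, -0.3]
finger_gap: 0.84
```

```bash
python3 jaw.py s15; python3 -c "
from h import *
d=cap('top');crop(d,200,200,320,270,6,'t15')"
```

```text
t 26.75 p [0.5603 0.2007 0.2737] az 91.79 tilt 0.0 F [-0.5 -0.  -0.3] gap 0.84 q [ 0.25  0.12  1.88 -0.    1.14 -1.35]
jaw top z>.1: [0.1352 0.1452 0.1525] jig top .09-.1: [0.0546 0.1032 0.155 ]
```

View pics/t15.png

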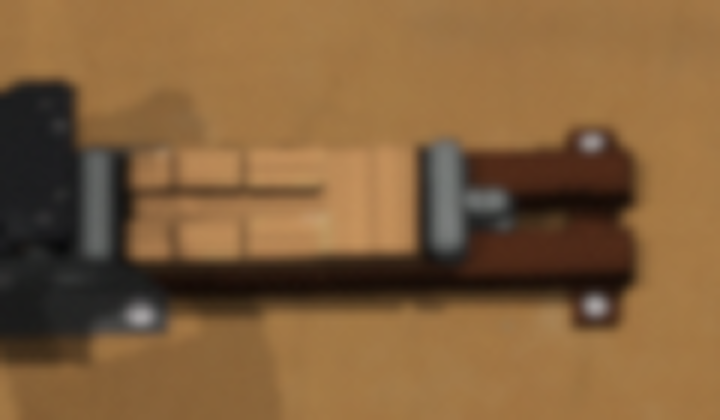

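>>> {"fn": "carry_out", "kwargs": {
  "commands": [0, 0, 0, 0, 0, 0, 0, 0, 0, 0, 0, 0, 0, 0, 0, 0, 0, 0, 0, 0, 0, 0, 0, 0, 0, 0, 0, 0, 0, 0, 0, 0, 0, 0, 0, 0, 0, 0, 0, 0, 0, 0, 0, 0, 0, 0, 0, 0, 0, 0, 0, 0, 0, 0, 0, 0, 0, 0, 0, 0, 0, 0, 0, 0, 0, 0, 0, 0, 0, 0]
}}

```text
time: 28.1
position: [0.5607, 0.1992, 0.2745]
orientation: [2.182, 2.254, -0.007]
force: [-1.0, -9.2, 6.5]
finger_gap: 0.347
```

```bash
python3 jaw.py
```

```text
t 28.1 p [0.5607 0.1992 0.2745] az 91.84 tilt 0.36 F [-1.  -9.2  6.5] gap 0.347 q [ 0.25  0.12  1.88 -0.01  1.14 -1.35]
jaw top z>.1: [0.1359 0.1416 0.149 ] jig top .09-.1: [0.0562 0.1037 0.1509]
```

>>> {"fn": "carry_out", "kwargs": {
  "commands": [0, 0, 0, 0, 0, 0, 84, 0, 0, 0, 0, 0, 0, 84, 0, 0, 0, 0, 0, 0, 84, 0, 0, 0, 0, 0, 0, 84, 0, 0, 0, 0, 0, 0, 84, 0, 0, 0, 0, 0, 0, 84, 0, 0, 0, 0, 0, 0, 84, 0, 0, 0, 0, 0, 0, 84, 0, 0, 0, 0, 0, 0, 84, 0, 0, 0, 0, 0, 0, 84]
}}

```text
time: 29.4
position: [0.5603, 0.2007, 0.2738]
orientation: [-2.186, -2.256, -0.0]
force: [0.0, 0.0, -0.1]
finger_gap: 0.842
```

```bash
python3 jaw.py s16; python3 -c "
from h import *
d=cap('top');crop(d,200,200,320,270,6,'t16')
d=cap('wrist','w16')"
```

```text
t 29.4 p [0.5603 0.2007 0.2738] az 91.79 tilt 0.0 F [ 0.   0.  -0.1] gap 0.842 q [ 0.25  0.12  1.88  0.    1.14 -1.35]
jaw top z>.1: [0.1358 0.1472 0.1555] jig top .09-.1: [0.0539 0.1051 0.1555]
```

View pics/t16.png

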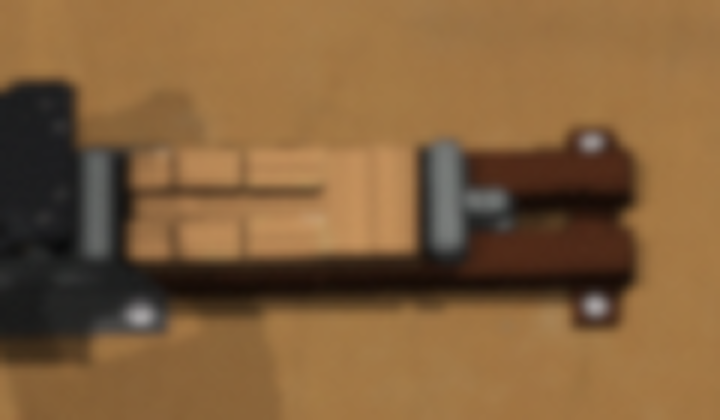

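View pics/w16.png

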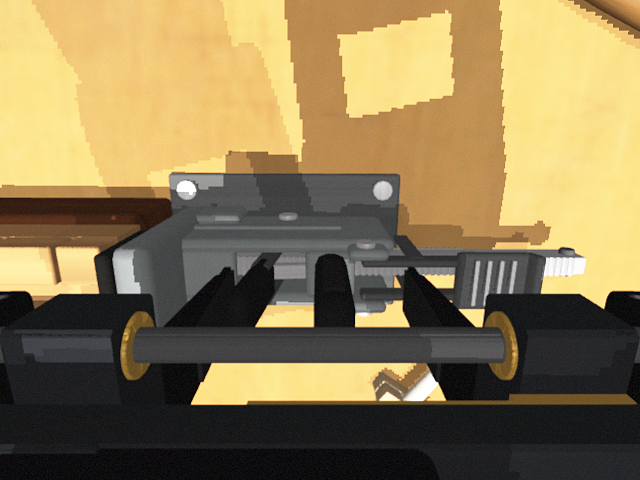

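>>> {"fn": "carry_out", "kwargs": {
  "commands": [0, 0, 0, 0, 0, 0, 0, 0, 0, 0, 0, 0, 0, 0, 0, 0, 0, 0, 0, 0, 0, 0, 0, 0, 0, 0, 0, 0, 0, 0, 0, 0, 0, 0, 0, 0, 0, 0, 0, 0, 0, 0, 0, 0, 0, 0, 0, 0, 0, 0, 0, 0, 0, 0, 0, 0, 0, 0, 0, 0, 0, 0, 0, 0, 0, 0, 0, 0, 0, 0],
  "newtons": 60
}}

```text
time: 30.8
position: [0.5606, 0.2008, 0.2744]
orientation: [2.185, 2.255, 0.0]
force: [-1.7, -2.4, 4.7]
finger_gap: 0.288
```

```bash
python3 jaw.py; python3 -c "
from h import *
d=cap('top');crop(d,200,200,320,270,6,'t17');d=cap('wrist','w17')"
```

```text
t 30.8 p [0.5606 0.2008 0.2744] az 91.81 tilt 0.07 F [-1.7 -2.4  4.7] gap 0.288 q [ 0.25  0.12  1.88 -0.    1.14 -1.35]
jaw top z>.1: [0.1358 0.1429 0.1521] jig top .09-.1: [0.0531 0.1011 0.1511]
```

View pics/t17.png

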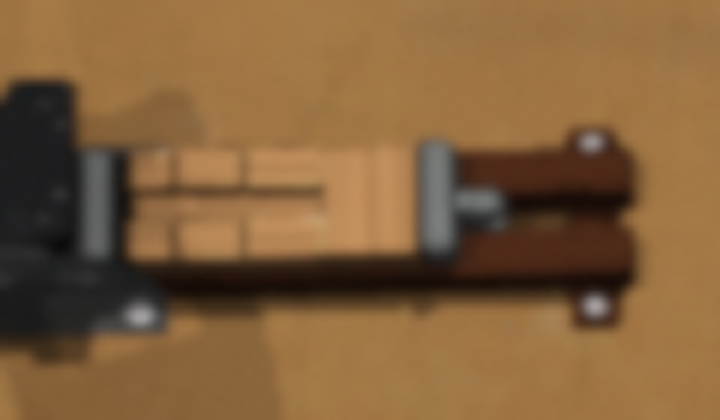

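View pics/w17.png

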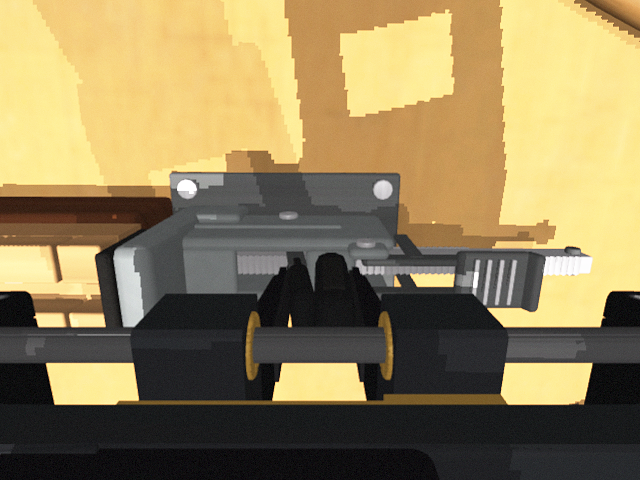

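>>> {"fn": "carry_out", "kwargs": {
  "commands": [0, 0, 0, 0, 0, 0, 88, 0, 0, 0, 0, 0, 0, 88, 0, 0, 0, 0, 0, 0, 88, 0, 0, 0, 0, 0, 0, 88, 0, 0, 0, 0, 0, 0, 88, 0, 0, 0, 0, 0, 0, 88, 0, 0, 0, 0, 0, 0, 88, 0, 0, -0.03, 0, 0, 0, 88, 0, 0, -0.08, 0, 0, 0, 88, 0, 0, -0.09, 0, 0, 0, 88]
}}

```text
time: 32.2
position: [0.5611, 0.2013, 0.3683]
orientation: [2.184, 2.254, 0.01]
force: [-0.8, 0.2, -0.3]
finger_gap: 0.879
```

```bash
python3 jaw.py; python3 -c "
from h import *
d=cap('top');crop(d,200,200,320,270,6,'t18');d=cap('wrist','w18');rel([.5571,.2871,.31],1.8);rel([.5571,.2871,.31],91.8)"
```

```text
t 32.2 p [0.5611 0.2013 0.3683] az 91.8 tilt 0.42 F [-0.8  0.2 -0.3] gap 0.879 q [ 0.25  0.03  1.81  0.    1.29 -1.35]
jaw top z>.1: [0.1381 0.1463 0.1529] jig top .09-.1: [0.0518 0.1012 0.1548]
time 32.35 shift [ 0.0863 -0.0003  0.0535] turn [-4.0000e-04 -2.0000e-04  1.5707e+00]
time 32.35 shift [ 0.0863 -0.0003  0.0535] turn [-0.0001 -0.0003 -0.0001]
```

View pics/t18.png

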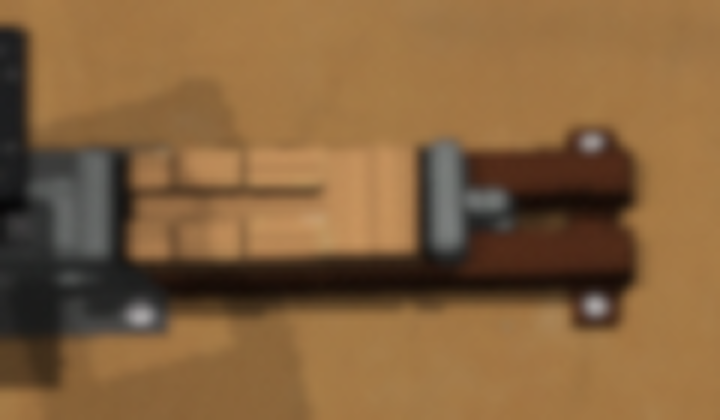

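View pics/w18.png

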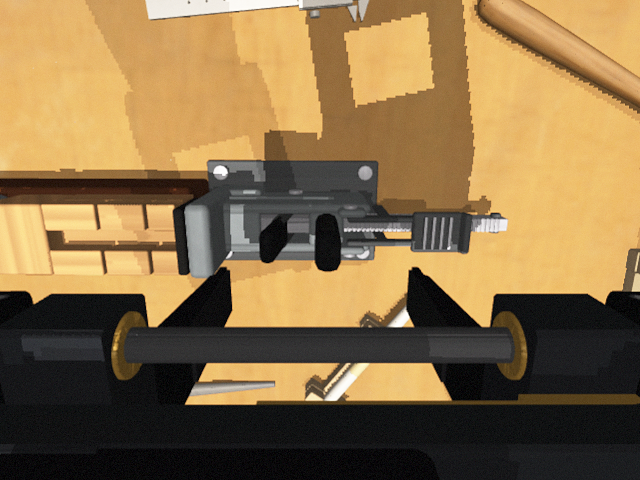

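```bash
python3 -c "
import cv2;a=cv2.imread('pics/w18.png')[180:290,0:220];cv2.imwrite('pics/w18c.png',cv2.resize(a,None,fx=3.6,fy=3.6,interpolation=cv2.INTER_CUBIC))"
```

```text
(no output)
```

View pics/w18c.png

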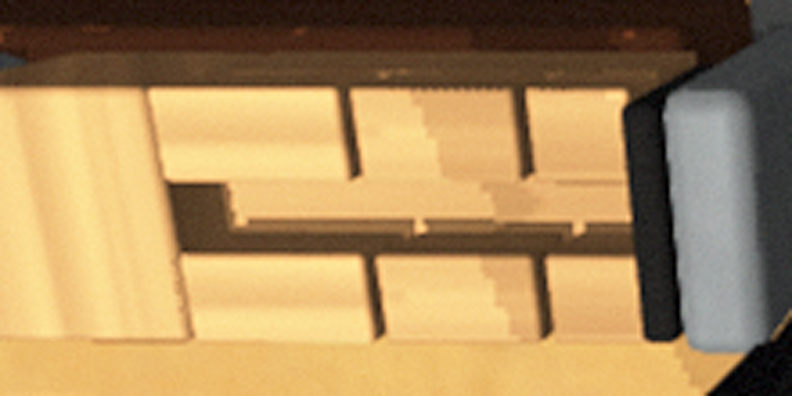

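>>> {"fn": "carry_out", "kwargs": {
  "commands": [0.02, 0, 0, 0, 0, 0.18, 0, 0.04, 0, 0, 0, 0, 0.36, 0, 0.06, 0, 0, 0, 0, 0.54, 0, 0.08, 0, 0, 0, 0, 0.72, 0, 0.0863, 0, 0, 0, 0, 0.9, 0, 0.0863, 0, 0.01, 0, 0, 1.08, 0, 0.0863, 0, 0.02, 0, 0, 1.26, 0, 0.0863, 0, 0.03, 0, 0, 1.44, 0, 0.0863, 0, 0.04, 0, 0, 1.571, 0, 0.0863, 0, 0.045, 0, 0, 1.571, 0]
}}

```text
time: 33.6
position: [0.5568, 0.2867, 0.3154]
orientation: [3.139, 0.051, -0.008]
force: [-0.4, -0.6, -1.0]
finger_gap: 0.007
```

```bash
python3 -c "
from h import *
st();rel([.5571,.2871,.265],1.8);d=cap('wrist','w19')"
```

```text
t 33.6 p [0.5568 0.2867 0.3154] az 1.87 tilt 0.3 F [-0.4 -0.6 -1. ] gap 0.007 q [0.39 0.14 1.78 0.   1.22 0.36]
time 33.6 shift [ 0.0006 -0.0005  0.0504] turn [0.0017 0.0049 0.0012]
```

View pics/w19.png

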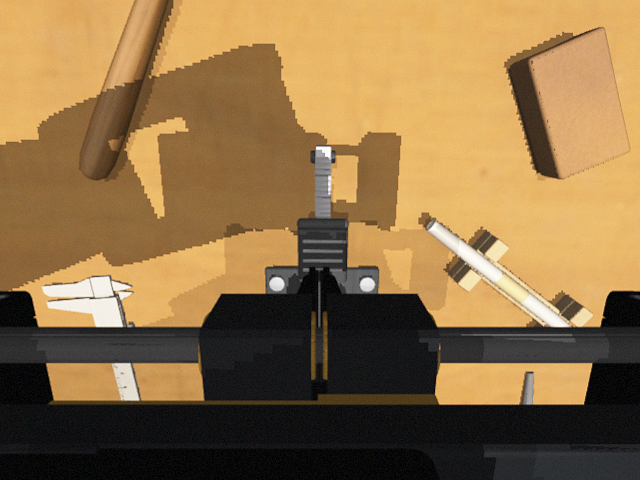

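>>> {"fn": "carry_out", "kwargs": {
  "commands": [0, 0, 0.02, 0, 0, 0, 0, 0, 0, 0.04, 0, 0, 0, 0, 0, 0, 0.048, 0, 0, 0, 0, 0, 0, 0.054, 0, 0, 0, 0, 0, 0, 0.06, 0, 0, 0, 0, 0, 0, 0.064, 0, 0, 0, 0, 0, 0, 0.066, 0, 0, 0, 0, 0, 0, 0.066, 0, 0, 0, 0, 0, 0, 0.066, 0, 0, 0, 0, 0, 0, 0.066, 0, 0, 0, 0]
}}

```text
time: 34.9
position: [0.5579, 0.2871, 0.2533]
orientation: [-3.141, -0.049, -0.002]
force: [-0.2, 0.7, 4.3]
finger_gap: 0.002
```

```bash
python3 jaw.py s20; python3 -c "
from h import *
d=cap('top');crop(d,200,200,320,270,6,'t20')"
```

```text
t 34.9 p [0.5579 0.2871 0.2533] az 1.77 tilt 0.08 F [-0.2  0.7  4.3] gap 0.002 q [0.39 0.21 1.82 0.   1.11 0.36]
jaw top z>.1: [0.1793 0.1932 0.2016] jig top .09-.1: [0.0561 0.1081 0.1997]
```

View pics/t20.png

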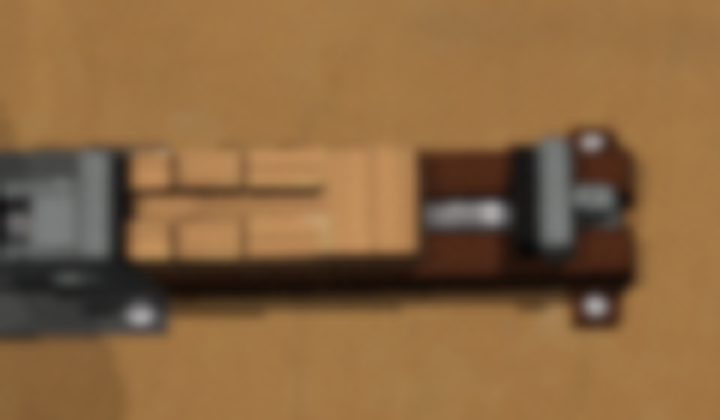

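>>> {"fn": "carry_out", "kwargs": {
  "commands": [0, 0, 0.002, 0, 0, 0, 0, 0, 0, 0.002, 0, 0, 0, 0, 0, 0, 0.002, 0, 0, 0, 0, 0, 0, 0.002, 0, 0, 0, 0, 0, 0, 0.002, 0, 0, 0, 0, 0, 0, 0.002, 0, 0, 0, 0, 0, 0, 0.002, 0, 0, 0, 0, 0, 0, -0.02, 0, 0, 0, 0, 0, 0, -0.06, 0, 0, 0, 0, 0, 0, -0.1, 0, 0, 0, 0]
}}

```text
time: 36.25
position: [0.5573, 0.2866, 0.3535]
orientation: [3.14, 0.049, -0.003]
force: [1.1, -0.0, -0.3]
finger_gap: 0.002
```

```bash
python3 jaw.py s21; python3 -c "
from h import *
d=cap('top');crop(d,200,200,320,270,6,'t21')
hsv=cv2.cvtColor(d['image'],cv2.COLOR_RGB2HSV)
rel([.5654,.0265,.355],1.8)"
```

```text
t 36.25 p [0.5573 0.2866 0.3535] az 1.77 tilt 0.12 F [ 1.1 -0.  -0.3] gap 0.002 q [ 0.39  0.11  1.75 -0.    1.28  0.36]
jaw top z>.1: [0.1822 0.1943 0.2044] jig top .09-.1: [0.0525 0.1069 0.1986]
time 36.35 shift [-0.0014  0.2609  0.0035] turn [-0.003  -0.0091 -0.0004]
```

View pics/t21.png

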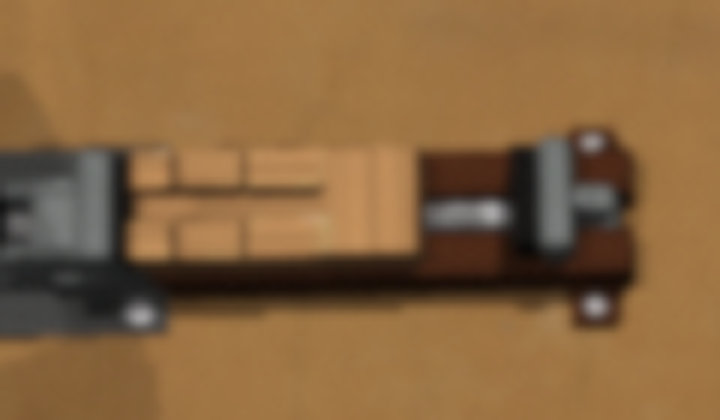

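>>> {"fn": "carry_out", "kwargs": {
  "commands": [0, 0.05, 0, 0, 0, 0, 100, 0, 0.1, 0, 0, 0, 0, 100, 0, 0.15, 0, 0, 0, 0, 100, 0, 0.2, 0, 0, 0, 0, 100, 0, 0.235, 0, 0, 0, 0, 100, 0, 0.249, 0, 0, 0, 0, 100, 0, 0.249, 0, 0, 0, 0, 100, 0, 0.249, 0, 0, 0, 0, 100, 0, 0.249, 0, 0, 0, 0, 100, 0, 0.249, 0, 0, 0, 0, 100]
}}

```text
time: 37.6
position: [0.5653, 0.0389, 0.3528]
orientation: [-3.141, -0.051, 0.0]
force: [1.1, -0.2, 0.6]
finger_gap: 0.977
```

```bash
python3 - <<'E'
from h import *
np.set_printoptions(precision=4,suppress=True)
st();d=cap('wrist','w22');P=cloud(d);H=P[...,2]
m=(abs(P[...,0]-.565)<.05)&(P[...,1]>-.06)&(P[...,1]<.12)&(H>.094)&(H<.1015);m[325:]=0
nn,L,sx,ce=cv2.connectedComponentsWithStats(m.astype(np.uint8))
for i in range(1,nn):
    if sx[i,4]>60: X=P[L==i];print(sx[i],np.median(X[:,2]),cv2.minAreaRect(X[:,:2].astype(np.float32)))
rel([.5650,.0372,.252],1.8)
E
```

```text
t 37.6 p [0.5653 0.0389 0.3528] az 1.85 tilt 0.0 F [ 1.1 -0.2  0.6] gap 0.977 q [-0.03 -0.02  1.89  0.    1.27 -0.06]
[277 141  30  31 909] 0.09790529135945722 ((0.5471371412277222, 0.09629463404417038), (0.017872335389256477, 0.018025873228907585), 1.5312591791152954)
[330 141  30  31 902] 0.09792416236379342 ((0.5792509317398071, 0.09731126576662064), (0.017776815220713615, 0.01806623674929142), 2.404831647872925)
[ 278  175   30   48 1381] 0.09784277592147869 ((0.5480265021324158, 0.07009311765432358), (0.018092960119247437, 0.029919838532805443), 1.5161681175231934)
[ 329  175   30   48 1373] 0.0979044524141647 ((0.5801021456718445, 0.0711265578866005), (0.017957324162125587, 0.029821505770087242), 0.8910043835639954)
[ 279  224   79  101 6480] 0.09796037592875309 ((0.5654641389846802, 0.019086100161075592), (0.05010262504220009, 0.06954436004161835), 1.5832703113555908)
time 37.65 shift [-0.0004  0.0015  0.1008] turn [-0.     -0.      0.0006]
```

View pics/w22.png

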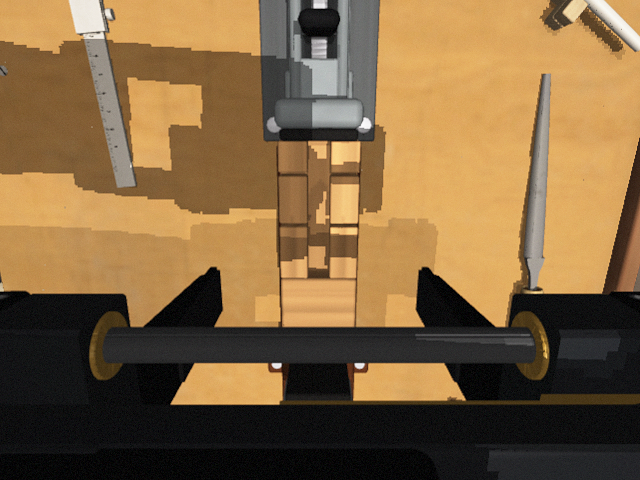

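>>> {"fn": "carry_out", "kwargs": {
  "commands": [0, 0.001, 0.03, 0, 0, 0, 100, 0, 0.001, 0.06, 0, 0, 0, 100, 0, 0.001, 0.085, 0, 0, 0, 100, 0, 0.001, 0.0965, 0, 0, 0, 100, 0, 0.001, 0.1005, 0, 0, 0, 100, 0, 0.001, 0.1005, 0, 0, 0, 0, 0, 0.001, 0.1005, 0, 0, 0, 0, 0, 0.001, 0.1005, 0, 0, 0, 0, 0, 0.001, 0.1005, 0, 0, 0, 0, 0, 0.001, 0.1005, 0, 0, 0, 0],
  "newtons": 35
}}

```text
time: 38.9
position: [0.5654, 0.0371, 0.2524]
orientation: [3.141, 0.049, 0.0]
force: [-4.0, -1.3, 1.2]
finger_gap: 0.53
```

```bash
python3 -c "
from h import *
st()"
```

```text
t 38.9 p [0.5654 0.0371 0.2524] az 1.78 tilt 0.0 F [-4.  -1.3  1.2] gap 0.53 q [-0.03  0.09  1.96 -0.    1.09 -0.06]
```

>>> {"fn": "carry_out", "kwargs": {
  "commands": [0, 0, 0, 0, 0, 0, 0, 0, 0, 0, 0, 0, 0, 0, 0, 0, 0, 0, 0, 0, 0, 0, 0.002, -0.002, 0, 0, 0, 0, 0, 0.003, -0.01, 0, 0, 0, 0, 0, 0.003, -0.03, 0, 0, 0, 0, 0, 0.003, -0.07, 0, 0, 0, 0, 0, 0.003, -0.11, 0, 0, 0, 0, 0, 0.003, -0.12, 0, 0, 0, 0, 0, 0.003, -0.12, 0, 0, 0, 0]
}}

```text
time: 40.15
position: [0.5654, 0.0341, 0.373]
orientation: [3.141, 0.049, 0.002]
force: [0.4, -0.6, -5.4]
finger_gap: 0.523
```

```bash
python3 - <<'E'
from h import *
np.set_printoptions(precision=4,suppress=True)
st();d=cap('wrist','w23');P=cloud(d)
M=R.from_rotvec(monitor.get_obs()['orientation']).as_matrix();p=monitor.get_obs()['position']
T=(P-p)@M
m=(T[...,2]>.145)&(T[...,2]<.158)&(abs(T[...,0])<.026)&(T[...,1]<.0); X=T[m]
print(np.percentile(X[:,1],[.5,99.5]),np.percentile(X[:,0],[.5,99.5]),np.median(X[:,2]))
# tray from top
t=cap('top','t23');hsv=cv2.cvtColor(t['image'],cv2.COLOR_RGB2HSV)
m=((hsv[...,1]<45)&(hsv[...,2]>120)).astype(np.uint8); m[:195]=0;m[255:]=0;m[:,:325]=0;m[:,405:]=0
c=max(cv2.findContours(m,0,2)[0],key=cv2.contourArea)
print(cv2.minAreaRect(onplane(t,c.reshape(-1,2),.014)[:,:2].astype(np.float32)))
W=np.load('w2cloud.npy'); m=(W[...,0]>.53)&(W[...,0]<.68)&(W[...,1]>-.42)&(W[...,1]<-.17)&(W[...,2]>.011)&(W[...,2]<.022)
nn,L,sx,ce=cv2.connectedComponentsWithStats(m.astype(np.uint8)); i=1+np.argmax(sx[1:,4]);X=W[L==i];print("x",X[:,0].min(),X[:,0].max(),"y",X[:,1].min(),X[:,1].max())
E
```

```text
t 40.15 p [0.5654 0.0341 0.373 ] az 1.78 tilt 0.09 F [ 0.4 -0.6 -5.4] gap 0.523 q [-0.03 -0.04  1.87  0.    1.31 -0.07]
[-0.0687 -0.0004] [-0.0243  0.0258] 0.15280116638072658
((0.6106197237968445, -0.29131558537483215), (0.1560216099023819, 0.10338161140680313), 88.85250854492188)
x 0.5582754693737173 0.6651433600434797 y -0.30338324842268477 -0.21359161063916904
```

View pics/w23.png

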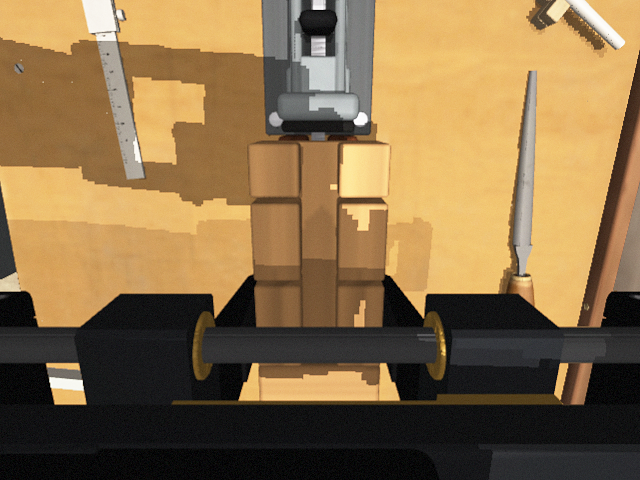

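```bash
python3 -c "
from h import *
rel([.611,-.296,.30],-1.2)"
```

```text
time 40.25 shift [0.0361 0.3314 0.0701] turn [-0.0001  0.0032  0.0519]
```

>>> {"fn": "carry_out", "kwargs": {
  "commands": [0.006, 0.05, 0, 0, 0, 0.01, 0, 0.012, 0.1, 0, 0, 0, 0.02, 0, 0.018, 0.15, 0, 0, 0, 0.03, 0, 0.024, 0.2, 0, 0, 0, 0.04, 0, 0.03, 0.25, 0, 0, 0, 0.05, 0, 0.034, 0.3, 0.02, 0, 0, 0.052, 0, 0.036, 0.325, 0.04, 0, 0, 0.052, 0, 0.036, 0.3315, 0.06, 0, 0, 0.052, 0, 0.036, 0.3315, 0.07, 0, 0, 0.052, 0, 0.036, 0.3315, 0.07, 0, 0, 0.052, 0]
}}

```text
time: 41.5
position: [0.6114, -0.2947, 0.3004]
orientation: [-3.139, 0.031, 0.004]
force: [-0.2, -0.0, -3.9]
finger_gap: 0.523
```

```bash
python3 -c "
from h import *
st();rel([.611,-.296,.1995],-1.2);d=cap('wrist','w24')
s=cap('side');crop(s,260,150,460,330,4,'s24')"
```

```text
t 41.5 p [ 0.6114 -0.2947  0.3004] az -1.14 tilt 0.2 F [-0.2 -0.  -3.9] gap 0.523 q [-0.53  0.27  1.67  0.    1.21 -0.51]
time 41.5 shift [-1.000e-04  1.500e-03  1.009e-01] turn [-0.002   0.0028  0.0011]
```

View pics/w24.png

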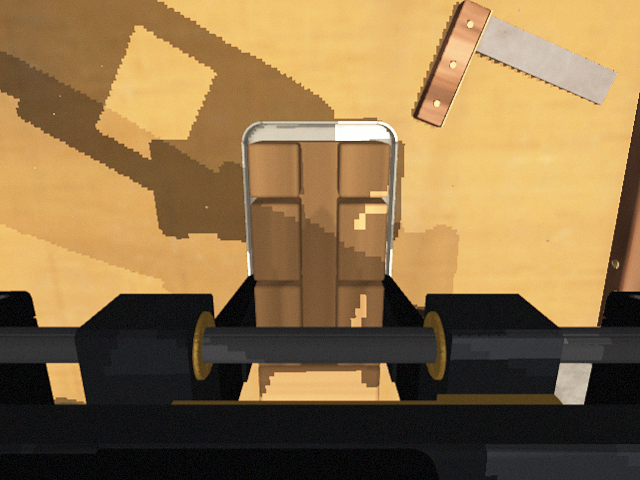

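View pics/s24.png

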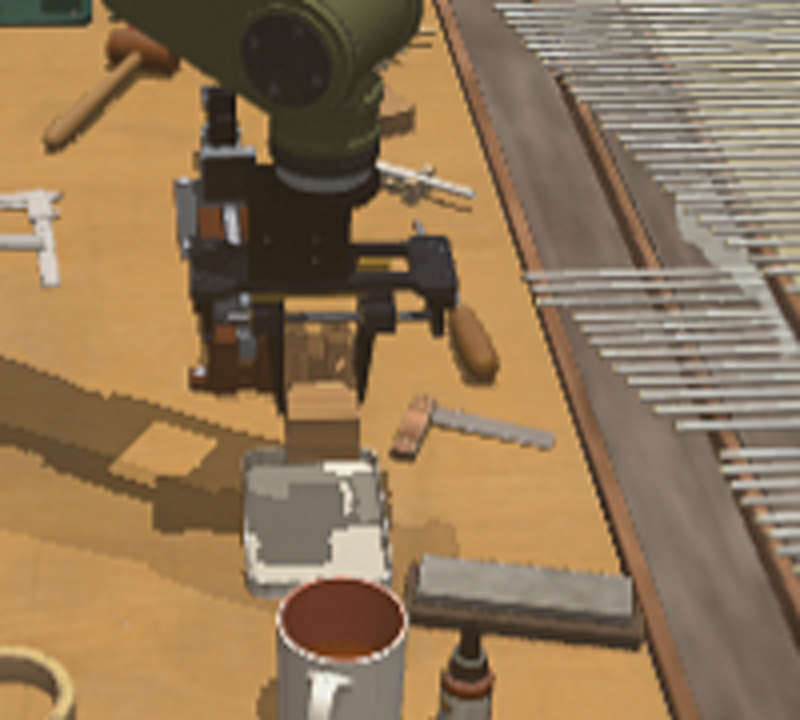

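>>> {"fn": "carry_out", "kwargs": {
  "commands": [0, 0.001, 0.03, 0, 0, 0, 0, 0, 0.001, 0.06, 0, 0, 0, 0, 0, 0.001, 0.08, 0, 0, 0, 0, 0, 0.001, 0.09, 0, 0, 0, 0, 0, 0.001, 0.096, 0, 0, 0, 0, 0, 0.001, 0.099, 0, 0, 0, 0, 0, 0.001, 0.101, 0, 0, 0, 0, 0, 0.001, 0.101, 0, 0, 0, 0, 0, 0.001, 0.101, 0, 0, 0, 0, 0, 0.001, 0.101, 0, 0, 0, 0]
}}

```text
time: 42.85
position: [0.6118, -0.2972, 0.2015]
orientation: [3.141, -0.033, 0.001]
force: [-0.6, 0.5, -4.7]
finger_gap: 0.522
```

```bash
python3 -c "
from h import *
st();d=cap('wrist','w25')"
```

```text
t 42.85 p [ 0.6118 -0.2972  0.2015] az -1.2 tilt 0.02 F [-0.6  0.5 -4.7] gap 0.522 q [-0.53  0.38  1.71  0.    1.05 -0.51]
```

View pics/w25.png

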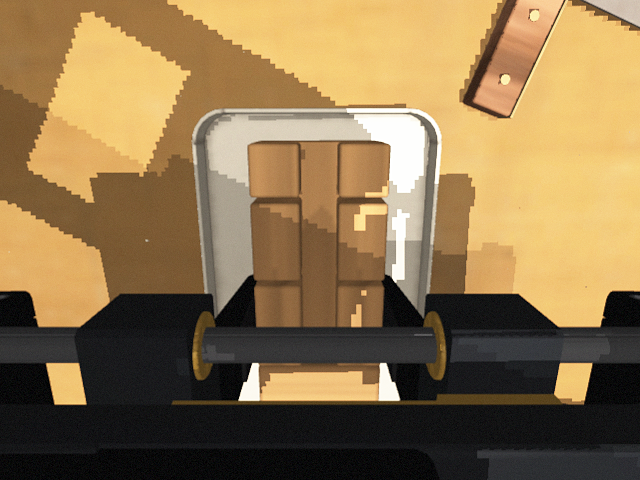

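>>> {"fn": "carry_out", "kwargs": {
  "commands": [0, 0, 0.001, 0, 0, 0, 0, 0, 0, 0.002, 0, 0, 0, 0, 0, 0, 0.003, 0, 0, 0, 0, 0, 0, 0.003, 0, 0, 0, 0, 0, 0, 0.003, 0, 0, 0, 64, 0, 0, 0.003, 0, 0, 0, 64, 0, 0, 0.003, 0, 0, 0, 64, 0, 0, 0.003, 0, 0, 0, 64, 0, 0, -0.02, 0, 0, 0, 64, 0, 0, -0.06, 0, 0, 0, 64]
}}

```text
time: 44.15
position: [0.6112, -0.2969, 0.2614]
orientation: [-3.14, 0.033, 0.004]
force: [0.5, 0.2, 0.7]
finger_gap: 0.637
```

>>> {"fn": "carry_out", "kwargs": {
  "commands": [0, 0, -0.03, 0, 0, 0, 64, 0, 0, -0.06, 0, 0, 0, 64, 0, -0.02, -0.1, 0, 0, 0, 64, 0, -0.04, -0.12, 0, 0, 0, 64, 0, -0.06, -0.14, 0, 0, 0, 64, 0, -0.06, -0.14, 0, 0, 0, 64, 0, -0.06, -0.14, 0, 0, 0, 64, 0, -0.06, -0.14, 0, 0, 0, 64, 0, -0.06, -0.14, 0, 0, 0, 64, 0, -0.06, -0.14, 0, 0, 0, 64]
}}

```text
time: 45.4
position: [0.6129, -0.2375, 0.4006]
orientation: [-3.141, 0.034, 0.001]
force: [-0.5, 0.3, -0.6]
finger_gap: 0.64
```

```bash
python3 - <<'E'
from h import *
np.set_printoptions(precision=4,suppress=True)
st();d=cap('wrist','w26');P=cloud(d);H=P[...,2]
m=(P[...,0]>.56)&(P[...,0]<.66)&(P[...,1]>-.38)&(P[...,1]<-.2)&(H>.038)&(H<.05)
nn,L,sx,ce=cv2.connectedComponentsWithStats(m.astype(np.uint8))
for i in range(1,nn):
    if sx[i,4]>60:
        X=P[L==i];A=np.c_[X[:,:2],np.ones(len(X))];c=np.linalg.lstsq(A,X[:,2],rcond=None)[0]
        print(sx[i],np.median(X[:,2]),"slope",c[:2],cv2.minAreaRect(X[:,:2].astype(np.float32)))
s=cap('side');crop(s,200,120,400,340,3,'s26');t=cap('top');crop(t,140,150,480,340,2.3,'t26')
E
```

```text
t 45.4 p [ 0.6129 -0.2375  0.4006] az -1.23 tilt 0.05 F [-0.5  0.3 -0.6] gap 0.64 q [-0.45  0.14  1.64 -0.    1.36 -0.43]
[291 203  21  21 418] 0.04357343110308051 slope [-0.0136 -0.031 ] ((0.596786379814148, -0.2363852709531784), (0.01828775554895401, 0.01794314756989479), 88.6401138305664)
[327 203  20  21 418] 0.04366727446191704 slope [-0.0027 -0.0146] ((0.6287457942962646, -0.2372223287820816), (0.018468579277396202, 0.01734190620481968), 88.90267181396484)
[ 292  225   55  101 4310] 0.043703902373213754 slope [-0.0006 -0.0044] ((0.6115395426750183, -0.2984386384487152), (0.10005408525466919, 0.050093747675418854), 88.82252502441406)
```

View pics/w26.png

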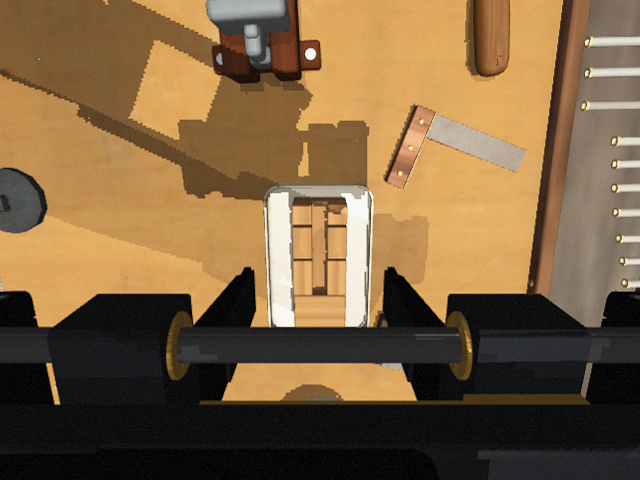

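View pics/s26.png

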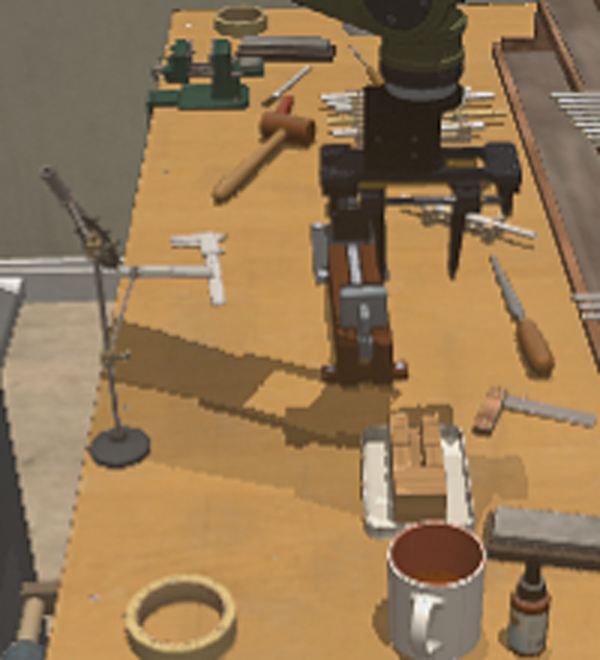

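View pics/t26.png

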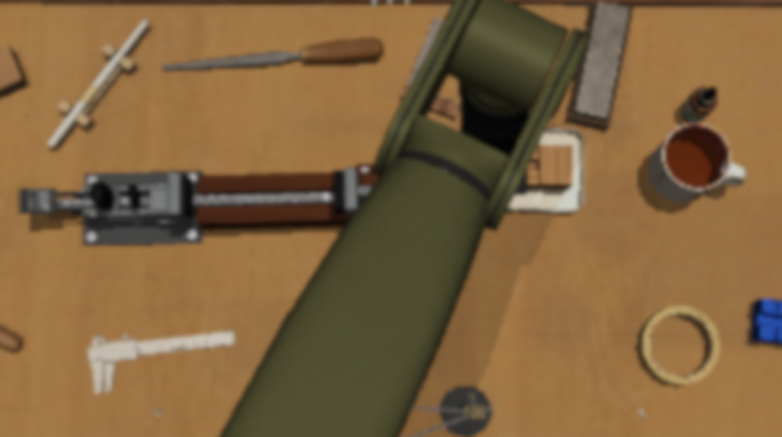

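```bash
python3 -c "
from h import *
from rig import workorder
st();print(workorder.hand_in())"
```

```text
t 45.55 p [ 0.6129 -0.2373  0.4011] az -1.22 tilt 0.01 F [-0.6  0.3  0.2] gap 0.638 q [-0.45  0.14  1.64 -0.    1.36 -0.43]
the job is handed in; nothing more can be done
None
```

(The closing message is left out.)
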